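Stand the fallen posts back up in the model hall

TASK

Two posts of the timber-hall model have toppled onto the bench in front of its two bays. Stand the tall post upright, foot down, in the middle of the round stone footing under the high beam, and the short post likewise on the footing under the low beam, setting both down gently. Do not knock the bay frames, and leave the glue bottle, the little bench, the brush jar and the hammer where they are.

Things in the scene. Friction and masses are not known exactly. Their poses are not given: they have to be found in the camera images.
- tall_post: Toppled dark-wood post, 170 mm long, about 160 g. Square foot 56 x 56 mm, 20 mm thick; round shaft 22 mm diameter; round collar 40 mm diameter, 12 mm thick at the top end. Origin: centre of the foot's underside; z axis along the shaft from foot to top. Starts lying on a flat of the foot and the collar's rim, axis sloping 3 degrees down to the top, where it is 20 mm above the bench; does not roll.
- short_post: Toppled post of the same make and axes, but 115 mm long, about 130 g; foot, shaft and collar sizes are the same. Both posts start lying on the bench before the bays, tops roughly towards the robot's right, one on each side of the little bench; this one's axis slopes down about 5 degrees to the top end.
- bay_high: Fixed bay of the model hall with the HIGH beam. Plank base 15 mm thick, x -75 to 85 mm, y +-130 mm; on it a round stone footing, 80 mm diameter, 6 mm high (top 21 mm above the bench). Origin: on the bench under the footing's centre; z up; x from the open front (robot's side) to the back, where a model bench 40 mm above the table stands at x 59 to 81 mm.
- bay_low: Fixed bay of the same make with the LOW beam: same base, footing, bench and axes. Which bay stands left or right varies.
- frame_high: Frame fixed on the high bay, same origin and axes: uprights 22 mm thick at x 0, y +-110 mm; beam 24 x 24 mm along y straight over the footing, underside 236 mm above the bench (215 above the footing); knee braces in the upper corners (30 mm); rafters 14 mm wide at y +-95 mm, from tails 35 mm in front at beam height rising to the back to 85 mm over the beam, tied there by a strip.
- frame_low: Frame fixed on the low bay, same make, origin and axes: beam underside 160 mm above the footing's top (181 mm above the bench).
- footing_high (a point): Centre of the top face of the round stone footing under the high beam; axes as its bay.
- footing_low (a point): Centre of the top face of the round stone footing under the low beam; axes as its bay.
- glue_bottle: Standing white glue bottle, 44 mm diameter, 130 mm high, between the bays. Origin: centre of its underside. Leave alone.
- trestle: Loose little model bench of wood, 90 x 30 mm, 34 mm high, standing in front of the gap between the bays. Origin: under its centre; long axis x. Leave alone.
- brush_jar: White jar with brushes, 64 mm diameter, 80 mm high, brushes to 155 mm, off to the robot's right. Origin: centre of its underside. Leave alone.
- pin_hammer: Small hammer, 260 mm long, 26 mm high, lying off to the robot's left, handle towards -x of its own frame. Origin: about its middle, at its underside. Leave alone.
Mind the look-alikes: they are no part of the job. What is shaped like the short_post but turquoise is not meant. Leave any green look-alike of the tall_post alone.

How it is judged:
By the outcome, as a careful person would: the job done as asked, in the order asked, and still so for the second after the job is handed in, with the robot touching nothing.
It also fails if it takes over 72 s, if anything falls off the work surface, if the arm or the gripper's body presses on something with over 40 N, if the wrist force passes 120 N, or if a joint passes its speed limit or range.

ROBOT

A 6-joint arm with a two-finger parallel gripper is mounted at the origin on the work surface. World frame = base frame: x ahead of the robot, y to its left, z up, the work surface at z = 0. Lengths are in mm, angles in rad, forces in N, time in s.
With the tool pointing down it reaches from about 300 to 775 mm from the base axis. Payload 14.6 kg.
Tool frame: the origin (TCP) lies on the front face of the gripper's body, between the roots of the fingers; the fingertips stand 97 mm ahead of it and the grasp point (between the pads) lies 78 mm ahead of it; z points along the fingers, y is the direction in which the jaws open and shut (so a half turn about z gives the same grasp; the last joint's range is limited). The gripper opens to 94 mm and grips with 3 to 60 N. Pads are 16 mm wide; open, the fingers measure 119 mm over their backs; the gripper's body (75 mm by 177 mm) begins 78 mm behind the grasp point.
Start: joints at [-1.24, 0.3, 1.521, -0, 1.321, -0.067], TCP at [213.058, -507.047, 302.646] pointing down, gripper open.
Joint ranges: [-3.03, 3.03], [-0.79, 2.21], [0.23, 2.52], [-1.04, 4.18], [0, 3.07], [-2.55, 2.55]. Speed limits (rad/s): [2.22, 2.22, 2.57, 3.14, 3.14, 3.14].

INTERFACE

Orientations are given as [roll, pitch, yaw] about the fixed x, y, z axes, in that order (R = Rz(yaw) Ry(pitch) Rx(roll)).
In Python, from cell import manip, eyes, finder gives the robot as it stands.
- The arm moves only by the tool drive_tool, never from a script. Its argument "rows" is a list of rows, each an object with "offset": the shift along the tool's x, y, z in mm, a list of three; "spin": the turn about the tool's z in degrees; "jaw": the finger opening in mm, from 0 to 94. In form: [{"offset": [dx, dy, dz], "spin": spin, "jaw": jaw}, ...]. A call has 1 to 20 rows; each row shifts and turns the commanded pose from where the row before left it, along the tool's axes as they then stand; what a row does not reach is not made up. A row lasts 1/10 s, in which the tool goes at most 50 mm and 8.59 degrees, less where a joint would pass 70% of its speed; a pose out of reach is approached as far as the arm can. A call is refused whole if a number of a shift passes 50 or a number of a turn 8.59, either way. A call with a gripper value outside its range is refused whole. The fingers move at their own pace and stop on an object; "force" is the grip in N (left out, the last holds). Time passes only in rows, so rows that do not move let the fingers close. It gives the time, the measured TCP pose, the force and the opening at its end, in the units of the state.
- manip.read_state(): the state, without advancing time (a new reading comes with each control period).
- eyes.camera(name): name is "scene" or "side" or "wrist"; returns a dict with "color" (400x640x3 uint8, blue, green, red), "depth" (400x640 float32, mm along the optical axis (not along the pixel's ray), 0 where there is no reading), "vfov" (degrees; the focal length in pixels is half the picture's height over the tangent of half this angle, whatever the lens; pixels are square), "cx", "cy" (the principal point, pixels), "rvec" (rotation vector, rad) and "tvec" (3), from world to camera coordinates, as OpenCV has them. Camera axes: x right, y down, z forward; pixel columns grow to the right and rows downward; lengths in mm; the calibration is good to about 2 mm. A picture is of the moment at which its call begins.
- manip.sign_off(): hands the job in, once; it reports no verdict.
Trained networks look in the newest picture that a camera, given by its name, has taken for a name from the list of things; names that differ only in an ending like _2 or _b are one class to them, and where a whole thing is asked for, a point or a joint stands for the part that bears it (a point fixed in the world has none). Each returns a list of dicts, best first, with "p" (0 to 1); they miss things now and then, are a little off and sometimes report something else, mostly with a low value. They report only what shows in the picture. A call takes as long as a camera call. They do not tell look-alikes from the thing itself.
- finder.find_in(camera, target): "uv" ([column, row] in pixels, amid what is visible of it).
The state is a dict: "clock": time; "joints": joint angles; "qd": joint speeds; "effort": joint torques, N m; "eef_pos": TCP position; "eef_rot": TCP orientation; "wrist_force": force on the tool from outside, world axes, zero at the start; "moment": the same for the moment, N m; "finger_gap": finger opening in mm.
Only numpy, scipy, OpenCV 4.12 (cv2) and the standard library are available. Lean on these libraries where they do the work, as an engineer would, in place of code of your own. Each camera call takes 0.05 s, during which the arm holds its last target. There are 200 camera calls.

## Working session

There is one attempt and no reset: what is moved stays moved. The work goes in short steps, Python scripts to look and compute and a tool call to move; the robot and the scene stay as the last step left them, time stands still between calls to the robot, and variables do not carry over. Pictures are saved under pics/ and viewed, about 8 in all and at most 12, crops included, and the job is handed in when it is done.

Besides the shell and the picture viewer there is one more tool, called after "Call:" as name([rows], argument=value, ...), one row to a line, values as JSON. drive_tool: Moves the arm, as the interface text tells. Its arguments: {"type":"object","properties":{"rows":{"type":"array","items":{"type":"object","properties":{"offset":{"type":"array","items":{"type":"number"}},"spin":{"type":"number"},"jaw":{"type":"number"}}}},"force":{"type":"number"}},"required":["rows"]}

```bash
ls; mkdir -p pics; cat > h.py <<'E'
import numpy as np, cv2
from cell import manip, eyes, finder
def cam(n):
    c=eyes.camera(n); R=cv2.Rodrigues(np.array(c["rvec"],float))[0]; t=np.array(c["tvec"],float).ravel()
    f=200/np.tan(np.radians(c["vfov"])/2); d=c["depth"]
    v,u=np.mgrid[0:400,0:640]
    P=np.stack([(u-c["cx"])/f*d,(v-c["cy"])/f*d,d],-1)
    W=(P-t)@R; W[d<=0]=np.nan
    c.update(W=W,R=R,t=t,f=f); return c
E
python3 - <<'E'
from h import *
print(manip.read_state())
for n in ["scene","side"]:
    c=cam(n); cv2.imwrite(f"pics/{n}0.png",c["color"]); np.savez(f"/tmp/{n}0.npz",W=c["W"],color=c["color"])
    print(n,-c["R"].T@c["t"],c["R"][2])
    for t in ["tall_post","short_post","footing_high","footing_low","bay_high","bay_low","frame_high","frame_low","trestle","glue_bottle","brush_jar","pin_hammer"]:
        print(t,[(np.round(r["uv"]).astype(int).tolist(),round(r["p"],2),np.round(c["W"][int(r["uv"][1]),int(r["uv"][0])]).tolist()) for r in finder.find_in(n,t)[:4]])
E
```

```text
pics
{'clock': 0.0, 'joints': array([-1.23956481e+00,  3.00464895e-01,  1.52156706e+00, -2.14979932e-05,
        1.32070146e+00, -6.65934896e-02]), 'qd': array([-1.08463595e-03,  3.75418918e-04,  5.67060889e-04,  1.56696055e-04,
        5.14562686e-05, -1.33922844e-03]), 'effort': array([-6.75796782e-04, -5.31808412e+01, -3.52740920e+01,  7.08032283e-02,
        2.43821600e-02, -1.43544225e-04]), 'eef_pos': array([ 213.02705635, -506.9098586 ,  302.0956038 ]), 'eef_rot': array([-3.14045303e+00, -5.51342289e-05,  3.97830305e-01]), 'wrist_force': array([-0.16494059,  0.07233084, -0.03552871]), 'moment': array([ 0.0210331 , -0.02858709, -0.00271558]), 'finger_gap': 94.3424480579776}
scene [1142.33924885 -758.674824    939.64699364] [-0.49898418  0.55888267 -0.66231786]
tall_post [([377, 168], 0.98, [477.0, 230.0, 32.0]), ([366, 128], 0.55, [313.0, 377.0, 34.0])]
short_post [([248, 206], 0.76, [307.0, -146.0, 20.0]), ([286, 235], 0.59, [478.0, -168.0, 37.0])]
footing_high [([429, 190], 0.65, [642.0, 262.0, 16.0])]
footing_low [([322, 279], 0.82, [639.0, -202.0, 20.0]), ([464, 174], 0.31,
[... 812 characters left out ...]
])]
footing_high [([240, 234], 0.7, [691.0, 170.0, 16.0])]
footing_low [([296, 144], 0.94, [678.0, -244.0, 18.0])]
bay_high [([238, 237], 0.74, [690.0, 179.0, 14.0])]
bay_low [([272, 184], 0.66, [653.0, 11.0, 85.0]), ([297, 141], 0.57, [685.0, -260.0, 15.0])]
frame_high [([226, 201], 0.85, [800.0, 57.0, -0.0])]
frame_low [([294, 114], 0.94, [655.0, -184.0, 205.0])]
trestle [([325, 208], 0.71, [nan, nan, nan]), ([226, 203], 0.26, [654.0, 243.0, 261.0])]
glue_bottle [([271, 185], 0.83, [653.0, 11.0, 85.0])]
brush_jar [([345, 110], 0.87, [557.0, -418.0, 75.0]), ([342, 173], 0.66, [476.0, -134.0, 59.0])]
pin_hammer [([216, 316], 0.87, [628.0, 426.0, 25.0]), ([321, 209], 0.3, [492.0, 9.0, 32.0])]
```

```bash
python3 - <<'E'
import cv2
a=cv2.imread("pics/scene0.png")[90:350,180:500]; b=cv2.imread("pics/side0.png")[80:380,180:440]
cv2.imwrite("pics/a.png",cv2.resize(a,None,fx=2.4,fy=2.2,interpolation=cv2.INTER_CUBIC)) 
cv2.imwrite("pics/b.png",cv2.resize(b,None,fx=2,fy=2,interpolation=cv2.INTER_CUBIC))
E
```

```text
(no output)
```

View pics/a.png

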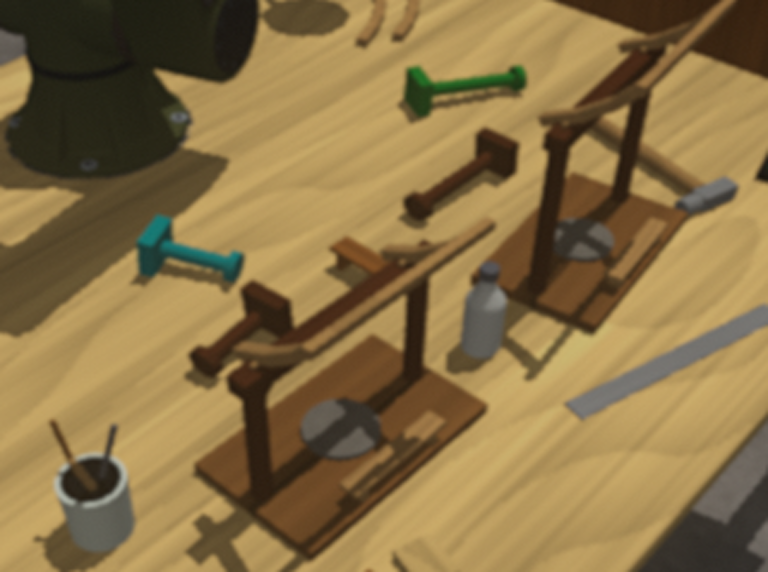

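View pics/b.png

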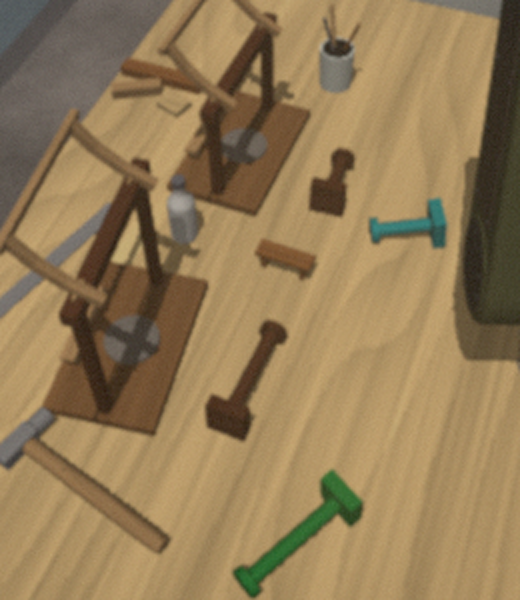

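The candidates in the scene picture are:
- **Tall post:** brown at (377,168), green look-alike at (366,128).
- **Short post:** brown at (286,235), turquoise look-alike at (248,206).

Both brown ones are the targets; the crops above show their colours clearly. The high bay is on the left (+y) and the low bay on the right.

The tool points down and only spins, so I need the exact frame geometry. I'll measure that first.

```bash
cat > fit.py <<'E'
from h import *
def cloud():
    A=[];C=[]
    for n in ["scene","side"]:
        z=np.load(f"/tmp/{n}0.npz"); W=z["W"].reshape(-1,3); c=z["color"].reshape(-1,3).astype(int)
        k=np.isfinite(W[:,0]); A.append(W[k]);C.append(c[k])
    return np.vstack(A),np.vstack(C)
E
python3 - <<'E'
from fit import *
P,C=cloud()
def box(x0,x1,y0,y1,z0,z1): 
    return (P[:,0]>x0)&(P[:,0]<x1)&(P[:,1]>y0)&(P[:,1]<y1)&(P[:,2]>z0)&(P[:,2]<z1)
# grey footing pixels
sat=C.max(1)-C.min(1)
for nm,y0,y1 in [("high",130,400),("low",-340,-80)]:
    k=box(560,760,y0,y1,12,32)&(sat<25); Q=P[k]; m=np.median(Q,0); Q=Q[np.hypot(*(Q-m)[:,:2].T)<60]
    print(nm,"grey n",len(Q),"mid",np.round((np.percentile(Q,2,0)+np.percentile(Q,98,0))/2,1),"med",np.round(np.median(Q,0),1))
    # plank
    k=box(500,850,y0-50,y1+50,8,26)
    r=cv2.minAreaRect(P[k][:,:2].astype(np.float32)); print(" plank rect",np.round(r[0],1),np.round(r[1],1),round(r[2],1),"z",np.median(P[k][:,2]).round(1))
    for z in range(180,380,20):
        k=box(540,860,y0-40,y1+40,z,z+20)
        if k.sum()>5: print("  z",z,k.sum(),np.round(np.percentile(P[k],[2,98],axis=0)[:,:2],0).tolist())
for nm,y0,y1 in [("tall",100,330),("short",-280,-60)]:
    k=box(400,560,y0,y1,12,80)&(C.max(1)<110); Q=P[k]; r=cv2.minAreaRect(Q[:,:2].astype(np.float32))
    print(nm,k.sum(),np.round(cv2.boxPoints(r)).tolist(),np.percentile(Q[:,2],[5,50,95]).round())
for n in ["scene","side"]:
    z=np.load(f"/tmp/{n}0.npz")["W"]; b=z[(abs(z[...,2])<8)]; print(n,"bench z",np.median(b[:,2]))
E
```

```text
high grey n 856 mid [650.1 211.9  20.7] med [650.7 212.3  21.3]
 plank rect [624.1 266.4] [247.5 373.3] 1.5 z 16.2
  z 180 146 [[625.0, 91.0], [676.0, 332.0]]
  z 200 131 [[625.0, 91.0], [676.0, 333.0]]
  z 220 87 [[624.0, 91.0], [677.0, 339.0]]
  z 240 936 [[612.0, 96.0], [676.0, 341.0]]
  z 260 984 [[616.0, 98.0], [677.0, 332.0]]
  z 280 344 [[648.0, 112.0], [706.0, 318.0]]
  z 300 261 [[671.0, 114.0], [723.0, 320.0]]
  z 320 394 [[690.0, 107.0], [740.0, 333.0]]
  z 340 655 [[704.0, 109.0], [739.0, 332.0]]
low grey n 967 mid [ 648.4 -213.2   20.9] med [ 648.8 -213.5   21.2]
 plank rect [ 683.1 -221. ] [293.7 371.1] 19.8 z 15.8
  z 180 311 [[619.0, -343.0], [659.0, -82.0]]
  z 200 1362 [[619.0, -339.0], [659.0, -90.0]]
  z 220 271 [[647.0, -316.0], [687.0, -110.0]]
  z 240 193 [[671.0, -316.0], [705.0, -110.0]]
  z 260 191 [[693.0, -327.0], [726.0, -107.0]]
  z 280 961 [[711.0, -327.0], [727.0, -103.0]]
tall 1194 [[386.0, 149.0], [481.0, 113.0], [560.0, 323.0], [465.0, 358.0]] [18. 34. 58.]
short 971 [[439.0, -127.0], [457.0, -250.0], [519.0, -240.0], [501.0, -118.0]] [17. 35. 58.]
scene bench z 0.41250465923694984
side bench z 0.7012802013588688
```

Call:
drive_tool([
  {"offset": [0, 0, -50], "spin": 0, "jaw": 94},
  {"offset": [0, 0, -50], "spin": 0, "jaw": 94},
  {"offset": [0, 0, -50], "spin": 0, "jaw": 94},
  {"offset": [0, 0, -50], "spin": 0, "jaw": 94},
  {"offset": [0, 0, -50], "spin": 0, "jaw": 94},
  {"offset": [0, 0, -50], "spin": 0, "jaw": 94},
  {"offset": [0, 0, -50], "spin": 0, "jaw": 94},
  {"offset": [0, 0, -50], "spin": 0, "jaw": 94},
])

```text
clock: 2.1
eef_pos: [213.3, -507.8, 682.3]
eef_rot: [3.138, 0.0, 0.398]
wrist_force: [-0.9, 0.5, 0.5]
finger_gap: 94.1
```

Call:
drive_tool([
  {"offset": [0, 0, -50], "spin": 0, "jaw": 94},
  {"offset": [0, 0, -50], "spin": 0, "jaw": 94},
  {"offset": [0, 0, -50], "spin": 0, "jaw": 94},
  {"offset": [0, 0, -50], "spin": 0, "jaw": 94},
  {"offset": [0, 0, -50], "spin": 0, "jaw": 94},
  {"offset": [0, 0, -50], "spin": 0, "jaw": 94},
])

```text
clock: 2.7
eef_pos: [166.6, -396.8, 804.0]
eef_rot: [3.06, 0.0, 0.398]
wrist_force: [0.5, 0.5, 0.4]
finger_gap: 93.8
```

```bash
python3 -c "
from h import *
s=manip.read_state();print(s['joints'],s['eef_pos'],s['eef_rot'])"
```

```text
[-1.26133104  0.3339451   0.23521141  0.01170188  2.4912965  -0.07872869] [ 166.59565545 -396.82597752  804.01757391] [3.06017791e+00 9.00126488e-05 3.97791505e-01]
```

Call:
drive_tool([
  {"offset": [0, 50, 0], "spin": 0, "jaw": 94},
  {"offset": [0, 50, 0], "spin": 0, "jaw": 94},
  {"offset": [0, 50, 0], "spin": 0, "jaw": 94},
  {"offset": [0, 50, 0], "spin": 0, "jaw": 94},
  {"offset": [0, 50, 0], "spin": 0, "jaw": 94},
  {"offset": [0, 50, 0], "spin": 0, "jaw": 94},
])

```text
clock: 3.3
eef_pos: [236.6, -563.4, 687.7]
eef_rot: [2.97, 0.0, 0.398]
wrist_force: [0.4, -0.1, -0.7]
finger_gap: 93.9
```

```bash
python3 -c "
from h import *
s=manip.read_state();print(s['joints'],s['eef_pos'],s['eef_rot'])"
```

```text
[-1.23621702  0.57034307  0.23570143  0.01301946  2.16405875 -0.05500617] [ 236.59163792 -563.38619087  687.69224651] [2.96980638e+00 4.18370555e-06 3.97791831e-01]
```

Call:
drive_tool([
  {"offset": [0, 0, -50], "spin": 0, "jaw": 94},
  {"offset": [0, 0, -50], "spin": 0, "jaw": 94},
  {"offset": [0, 0, -50], "spin": 0, "jaw": 94},
  {"offset": [0, 0, -50], "spin": 0, "jaw": 94},
  {"offset": [0, 50, 0], "spin": 0, "jaw": 94},
  {"offset": [0, 50, 0], "spin": 0, "jaw": 94},
  {"offset": [0, 50, 0], "spin": 0, "jaw": 94},
  {"offset": [0, 50, 0], "spin": 0, "jaw": 94},
  {"offset": [0, 50, 0], "spin": 0, "jaw": 94},
  {"offset": [0, 50, 0], "spin": 0, "jaw": 94},
])

```text
clock: 4.3
eef_pos: [248.5, -591.7, 696.7]
eef_rot: [2.783, 0.0, 0.398]
wrist_force: [0.1, -0.5, -0.0]
finger_gap: 94.2
```

```bash
python3 -c "
from h import *
s=manip.read_state();print(s['joints'],s['eef_pos'],s['eef_rot'])"
```

```text
[-1.23621474  0.56948728  0.23571504  0.02414024  1.97800291 -0.04962413] [ 248.52756391 -591.70985319  696.68388753] [2.78265574e+00 2.20753764e-05 3.97777927e-01]
```

Call:
drive_tool([
  {"offset": [0, -50, 0], "spin": 0, "jaw": 94},
  {"offset": [0, -50, 0], "spin": 0, "jaw": 94},
  {"offset": [0, -50, 50], "spin": 0, "jaw": 94},
  {"offset": [0, 0, 50], "spin": 0, "jaw": 94},
])

```text
clock: 4.7
eef_pos: [231.2, -551.1, 613.7]
eef_rot: [2.773, 0.001, 0.398]
wrist_force: [0.1, -2.2, 0.8]
finger_gap: 94.0
```

The arm's reach limit tilts the tool, and the tilt persists. That means I can stand the posts up first, then ratchet the tool over towards +x and carry them in under the beams. Next I fit the post poses from the clouds already saved, which costs no robot time.

```bash
cat > post.py <<'E'
from fit import *
from scipy.optimize import least_squares
from scipy.spatial.transform import Rotation as Ro
def sdf(Q,L):
    r=np.hypot(Q[:,0],Q[:,1]); z=Q[:,2]
    def cyl(R,a,b):
        d=np.stack([r-R,abs(z-(a+b)/2)-(b-a)/2],1); return np.hypot(*np.maximum(d,0).T)+np.minimum(d.max(1),0)
    d=np.abs(np.c_[Q[:,:2],z-10])-[28,28,10]
    box=np.linalg.norm(np.maximum(d,0),axis=1)+np.minimum(d.max(1),0)
    return np.minimum(np.minimum(box,cyl(11,10,L-6)),cyl(20,L-12,L))
def fitpost(P,L,x0):
    s=np.arctan2(8,L-10)  # down slope
    def f(p):
        ax=np.array([np.cos(s)*np.cos(p[2]),np.cos(s)*np.sin(p[2]),-np.sin(s)])
        h=np.array([-np.sin(p[2]),np.cos(p[2]),0]); R=np.c_[np.cross(h,ax),h,ax]
        o=np.array([p[0],p[1],28.0*np.cos(s)+0])
        return sdf((P-o)@R,L)
    r=least_squares(f,x0,loss="soft_l1",f_scale=2); return r.x,np.abs(r.fun)
E
python3 - <<'E'
from post import *
P,C=cloud()
for nm,L,b,x0 in [("tall",170,(400,545,100,340),(505,300,-1.94)),("short",115,(420,540,-280,-100),(475,-125,-1.43))]:
    k=(P[:,0]>b[0])&(P[:,0]<b[1])&(P[:,1]>b[2])&(P[:,1]<b[3])&(P[:,2]>6)&(P[:,2]<75)&(C.max(1)<125)
    best=min((fitpost(P[k],L,x0) for x0 in [x0]),key=lambda t:t[1].mean())
    p,e=best; ax=np.array([np.cos(p[2]),np.sin(p[2])])
    print(nm,k.sum(),"foot",p[:2].round(1),"az deg",np.degrees(p[2]).round(1),"err med",np.median(e).round(2),np.percentile(e,90).round(2),"top",(p[:2]+ax*L).round(1))
E
```

```text
tall 1300 foot [471.1 295.4] az deg -92.5 err med 1.25 3.67 top [463.6 125.6]
short 1052 foot [ 470.7 -129. ] az deg -86.6 err med 1.39 3.72 top [ 477.5 -243.8]
```

Plan:
1. Lift each post a little and lay it along +x with its foot towards the robot.
2. Ratchet the tool tilt to about 45° towards +x.
3. Raise each post and slide it in under its beam.

```bash
cat > plan.py <<'E'
from h import *
from scipy.spatial.transform import Rotation as Ro
def pose():
    s=manip.read_state(); return np.array(s["eef_pos"]),Ro.from_euler("xyz",s["eef_rot"]).as_matrix(),s
def spin_to(R,d,axis=1):
    """deg spin bringing tool y nearest +-d (projected)"""
    a=R[:,2]; d=np.array(d,float); d-=a*(d@a); d/=np.linalg.norm(d)
    t=np.degrees(np.arctan2(-(d@R[:,0]),d@R[:,1])); alt=t-180*np.sign(t); return t,alt
def rows(wps,p=None,R=None,grasp=True,step=48,sp=8.4):
    """wps: list of (grasp-point world xyz, spin total deg, jaw). prints rows"""
    p0,R0,_=pose(); p=p0 if p is None else p; R=R0 if R is None else R
    for xyz,spin,jaw in wps:
        tgt=np.array(xyz,float)-(78*R[:,2] if grasp else 0)
        d=tgt-p; n=max(1,int(np.ceil(max(np.linalg.norm(d)/step,abs(spin)/sp))))
        print(f"-> {xyz} n={n} jaw {jaw}")
        for i in range(n):
            o=np.round(R.T@(tgt-p)/(n-i),1); s=round(spin/n,2)
            print("  ",o.tolist(),s); p=p+R@o; R=R@Ro.from_euler("z",s,degrees=True).as_matrix()
    return p,R
E
python3 - <<'E'
from plan import *
p,R,s=pose(); print(p,R[:,2].round(3),R[:,1].round(3),s["joints"].round(2))
az=np.radians(-86.6); sh=np.array([np.cos(az),np.sin(az),-.07])
j=np.cross(R[:,2],sh); print("spin opts",spin_to(R,j), j.round(2))
sp=min(spin_to(R,j),key=abs)
g=np.array([470.7,-129])+45*np.array([np.cos(az),np.sin(az)])
print(g)
rows([([g[0],g[1],140],sp,60),([g[0],g[1],32],0,60)])
E
```

```text
[ 231.19530843 -551.05011777  613.72874801] [ 0.139 -0.332 -0.933] [ 0.362 -0.86   0.36 ] [-1.24  0.26  0.89  0.02  1.62 -0.06]
spin opts (np.float64(111.23970047610773), np.float64(-68.76029952389227)) [-0.91 -0.05 -0.12]
[ 473.36878681 -173.92079226]
-> [np.float64(473.36878681091827), np.float64(-173.92079225656943), 140] n=13 jaw 60
   [28.4, -31.3, 20.9] -5.29
   [31.2, -28.6, 21.0] -5.29
   [33.7, -25.6, 20.9] -5.29
   [35.9, -22.4, 21.0] -5.29
   [37.8, -18.9, 20.9] -5.29
   [39.4, -15.4, 21.0] -5.29
   [40.7, -11.7, 20.9] -5.29
   [41.6, -7.9, 21.0] -5.29
   [42.1, -4.0, 20.9] -5.29
   [42.3, -0.1, 21.0] -5.29
   [42.2, 3.8, 20.9] -5.29
   [41.6, 7.7, 21.0] -5.29
   [40.7, 11.5, 20.9] -5.29
-> [np.float64(473.36878681091827), np.float64(-173.92079225656943), 32] n=3 jaw 60
   [12.1, -4.7, 33.6] 0.0
   [12.1, -4.7, 33.6] 0.0
   [12.1, -4.6, 33.6] 0.0
```

Call:
drive_tool([
  {"offset": [28, -31, 21], "spin": -5.3, "jaw": 60},
  {"offset": [31, -29, 21], "spin": -5.3, "jaw": 60},
  {"offset": [34, -26, 21], "spin": -5.3, "jaw": 60},
  {"offset": [36, -22, 21], "spin": -5.3, "jaw": 60},
  {"offset": [38, -19, 21], "spin": -5.3, "jaw": 60},
  {"offset": [39, -15, 21], "spin": -5.3, "jaw": 60},
  {"offset": [41, -12, 21], "spin": -5.3, "jaw": 60},
  {"offset": [42, -8, 21], "spin": -5.3, "jaw": 60},
  {"offset": [42, -4, 21], "spin": -5.3, "jaw": 60},
  {"offset": [42, 0, 21], "spin": -5.3, "jaw": 60},
  {"offset": [42, 4, 21], "spin": -5.3, "jaw": 60},
  {"offset": [42, 8, 21], "spin": -5.3, "jaw": 60},
  {"offset": [41, 11, 21], "spin": -5.3, "jaw": 60},
])

```text
clock: 6.0
eef_pos: [462.4, -145.6, 209.7]
eef_rot: [3.008, 0.334, 1.582]
wrist_force: [0.6, -0.5, -0.5]
finger_gap: 60.3
```

```bash
python3 - <<'E'
from plan import *
p,R,s=pose(); print(p,R[:,2].round(3),R[:,1].round(3),s["joints"].round(2),(p+78*R[:,2]).round(1))
rows([([473.4,-174,32],0,60)])
c=cam("wrist"); cv2.imwrite("pics/w1.png",c["color"])
E
```

```text
[ 462.38626854 -145.64699627  209.69130697] [ 0.137 -0.324 -0.936] [0.991 0.055 0.126] [-0.28  0.2   1.91 -0.38  0.83 -0.09] [ 473.1 -170.9  136.7]
-> [473.4, -174, 32] n=3 jaw 60
   [10.5, -4.3, 33.0] 0.0
   [10.5, -4.4, 33.0] 0.0
   [10.4, -4.3, 33.0] 0.0
```

View pics/w1.png

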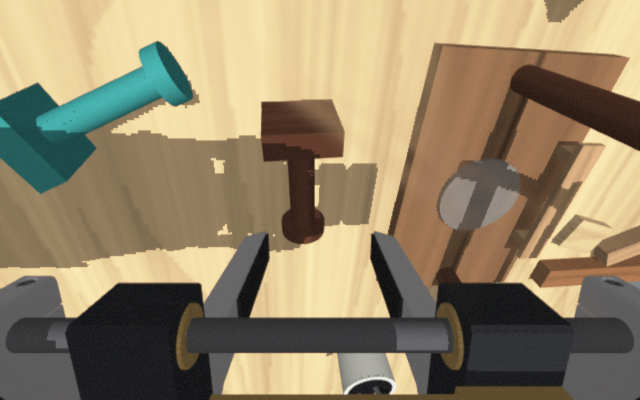

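The brown short post (foot at (302,128), collar at (302,225)) lies in the lane between the fingers (centre about column 318), and the turquoise one is well clear. I'll descend and grip.

Call:
drive_tool([
  {"offset": [10.5, -4.3, 33], "spin": 0, "jaw": 60},
  {"offset": [10.5, -4.3, 33], "spin": 0, "jaw": 60},
  {"offset": [10.5, -4.3, 33], "spin": 0, "jaw": 60},
  {"offset": [0, 0, 0], "spin": 0, "jaw": 0},
  {"offset": [0, 0, 0], "spin": 0, "jaw": 0},
  {"offset": [0, 0, 0], "spin": 0, "jaw": 0},
  {"offset": [0, 0, 0], "spin": 0, "jaw": 0},
], force=15)

```text
clock: 6.75
eef_pos: [463.0, -150.2, 107.7]
eef_rot: [3.005, 0.335, 1.577]
wrist_force: [0.3, 0.1, -0.9]
finger_gap: 31.4
```

```bash
python3 - <<'E'
from plan import *
p,R,s=pose(); print(p,s["finger_gap"],s["wrist_force"],(p+78*R[:,2]).round(1))
sp=spin_to(R,[0,1,0]); print(sp,s["joints"].round(2))
g=p+78*R[:,2]
p,R=rows([(g+[0,0,30],0,0),(g+[-10,0,60],-88,0),(g+[-10,0,22],0,0)])
E
```

```text
[ 463.00808011 -150.2495412   107.67298017] 31.398752709735017 [ 0.29988675  0.11321293 -0.93112276] [ 473.8 -175.6   34.7]
(np.float64(-86.9197623656427), np.float64(93.0802376343573)) [-0.29  0.38  1.97 -0.49  0.61  0.06]
-> [ 473.81735637 -175.5545294    64.68793294] n=1 jaw 0
   [-9.8, 3.9, -28.1] 0.0
-> [ 463.81735637 -175.5545294    94.68793294] n=11 jaw 0
   [-0.9, -0.6, -2.7] -8.0
   [-0.8, -0.7, -2.7] -8.0
   [-0.7, -0.8, -2.7] -8.0
   [-0.6, -0.9, -2.7] -8.0
   [-0.5, -0.9, -2.7] -8.0
   [-0.3, -1.0, -2.7] -8.0
   [-0.2, -1.0, -2.6] -8.0
   [-0.1, -1.0, -2.7] -8.0
   [0.1, -1.1, -2.6] -8.0
   [0.2, -1.0, -2.7] -8.0
   [0.4, -1.0, -2.6] -8.0
-> [ 463.81735637 -175.5545294    56.68793294] n=1 jaw 0
   [5.4, 12.3, 35.5] 0.0
```

Call:
drive_tool([
  {"offset": [0, 0, 2], "spin": 0, "jaw": 0},
  {"offset": [0, 0, 0], "spin": 0, "jaw": 0},
  {"offset": [0, 0, 0], "spin": 0, "jaw": 0},
  {"offset": [-10, 4, -28], "spin": 0, "jaw": 0},
  {"offset": [-1, -1, -3], "spin": -8, "jaw": 0},
  {"offset": [-1, -1, -3], "spin": -8, "jaw": 0},
  {"offset": [-1, -1, -3], "spin": -8, "jaw": 0},
  {"offset": [-1, -1, -3], "spin": -8, "jaw": 0},
  {"offset": [0, -1, -3], "spin": -8, "jaw": 0},
  {"offset": [0, -1, -3], "spin": -8, "jaw": 0},
  {"offset": [0, -1, -3], "spin": -8, "jaw": 0},
  {"offset": [0, -1, -3], "spin": -8, "jaw": 0},
  {"offset": [0, -1, -3], "spin": -8, "jaw": 0},
  {"offset": [0, -1, -3], "spin": -8, "jaw": 0},
  {"offset": [0, -1, -3], "spin": -8, "jaw": 0},
])

```text
clock: 8.25
eef_pos: [451.6, -150.2, 167.7]
eef_rot: [-2.809, 0.136, -3.118]
wrist_force: [-0.2, 1.1, -1.4]
finger_gap: 22.0
```

```bash
python3 - <<'E'
from plan import *
p,R,s=pose(); print(p,s["finger_gap"],s["wrist_force"],(p+78*R[:,2]).round(1),R[:,1].round(2))
g=p+78*R[:,2]
rows([([g[0],g[1],50],0,0),([g[0],g[1],34],0,0),([g[0],g[1],34],0,60)])
c=cam("side"); cv2.imwrite("pics/s2.png",cv2.resize(c["color"][80:380,180:520],None,fx=2,fy=2))
E
```

```text
[ 451.56821666 -150.19602956  167.71368299] 22.001230121249474 [-0.17108029  1.06047063 -1.42090793] [ 462.2 -175.4   94.7] [ 0.02  0.95 -0.32]
-> [np.float64(462.1832045861978), np.float64(-175.42962720725083), 50] n=1 jaw 0
   [6.1, 14.5, 41.8] 0.0
-> [np.float64(462.1832045861978), np.float64(-175.42962720725083), 34] n=1 jaw 0
   [2.1, 5.1, 15.0] 0.0
-> [np.float64(462.1832045861978), np.float64(-175.42962720725083), 34] n=1 jaw 60
   [0.0, 0.0, 0.0] 0.0
```

View pics/s2.png

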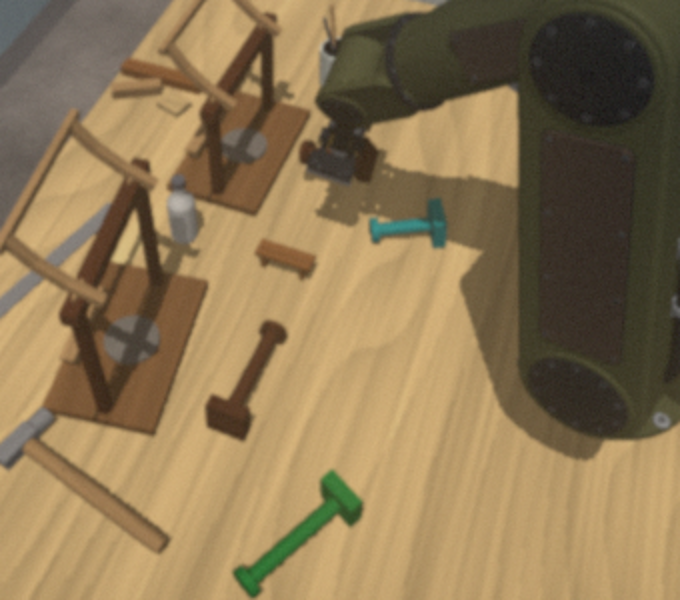

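Call:
drive_tool([
  {"offset": [6, 14, 42], "spin": 0, "jaw": 0},
  {"offset": [2, 5, 11], "spin": 0, "jaw": 0},
  {"offset": [0, 0, 0], "spin": 0, "jaw": 0},
  {"offset": [0, 0, 0], "spin": 0, "jaw": 26},
  {"offset": [0, 0, 0], "spin": 0, "jaw": 40},
  {"offset": [0, 0, -5], "spin": 0, "jaw": 60},
  {"offset": [0, 0, -15], "spin": 0, "jaw": 60},
], force=4)

```text
clock: 9.0
eef_pos: [448.6, -143.0, 129.7]
eef_rot: [-2.81, 0.138, -3.124]
wrist_force: [-0.5, 0.4, 0.1]
finger_gap: 46.6
```

```bash
python3 - <<'E'
from plan import *
p,R,s=pose(); print(p,s["finger_gap"],s["wrist_force"],(p+78*R[:,2]).round(1),R[:,2].round(3),s["joints"].round(2))
az=np.radians(-92.5); sh=np.array([np.cos(az),np.sin(az),-.05])
j=np.cross(R[:,2],sh); print("spin opts",spin_to(R,j))
sp=min(spin_to(R,j),key=abs)
g0=p+78*R[:,2]; g=np.array([471.1,295.4])+68*np.array([np.cos(az),np.sin(az)]); print(g)
rows([(g0+[-10,30,120],0,60),([g[0],g[1],140],sp,60),([g[0],g[1],30],0,60)])
E
```

```text
[ 448.56776287 -143.03026622  129.70980881] 46.55405535974351 [-0.46254364  0.35572407  0.0537646 ] [ 459.1 -168.3   56.7] [ 0.135 -0.323 -0.937] [-0.29  0.31  2.   -0.47  0.65 -1.5 ]
spin opts (np.float64(-85.8673609396908), np.float64(94.1326390603092))
[468.13388166 227.46472093]
-> [ 449.12350423 -138.25474941  176.65981379] n=3 jaw 60
   [-2.4, -3.5, -41.1] 0.0
   [-2.3, -3.6, -41.2] 0.0
   [-2.4, -3.5, -41.1] 0.0
-> [np.float64(468.13388165915717), np.float64(227.46472093243364), 140] n=11 jaw 60
   [-1.8, 32.6, -7.4] -7.81
   [-6.2, 32.0, -7.4] -7.81
   [-10.5, 30.9, -7.4] -7.81
   [-14.6, 29.2, -7.4] -7.81
   [-18.5, 26.9, -7.4] -7.81
   [-21.9, 24.1, -7.4] -7.81
   [-25.0, 20.9, -7.4] -7.81
   [-27.7, 17.4, -7.4] -7.81
   [-29.7, 13.4, -7.4] -7.81
   [-31.3, 9.3, -7.4] -7.81
   [-32.3, 4.9, -7.4] -7.81
-> [np.float64(468.13388165915717), np.float64(227.46472093243364), 30] n=3 jaw 60
   [-11.4, 5.9, 34.3] 0.0
   [-11.5, 5.8, 34.4] 0.0
   [-11.4, 5.9, 34.3] 0.0
```

```bash
python3 - <<'E'
from plan import *
p,R,s=pose(); g0=p+78*R[:,2]
rows([(g0+[-10,30,100],0,60),([468,227,130],94.1,60),([468,227,30],0,60)])
E
```

```text
-> [ 449.12350423 -138.25474941  156.65981379] n=3 jaw 60
   [-1.4, -1.4, -34.9] 0.0
   [-1.5, -1.4, -34.9] 0.0
   [-1.4, -1.4, -34.9] 0.0
-> [468, 227, 130] n=12 jaw 60
   [-1.8, 29.6, -7.6] 7.84
   [2.3, 29.5, -7.5] 7.84
   [6.3, 28.9, -7.6] 7.84
   [10.2, 27.8, -7.5] 7.84
   [13.9, 26.2, -7.6] 7.84
   [17.3, 24.0, -7.5] 7.84
   [20.4, 21.5, -7.6] 7.84
   [23.1, 18.5, -7.5] 7.84
   [25.5, 15.1, -7.6] 7.84
   [27.3, 11.5, -7.5] 7.84
   [28.6, 7.7, -7.6] 7.84
   [29.4, 3.8, -7.5] 7.84
-> [468, 227, 30] n=3 jaw 60
   [10.4, -5.3, 31.2] 0.0
   [10.4, -5.4, 31.2] 0.0
   [10.4, -5.3, 31.2] 0.0
```

Call:
drive_tool([
  {"offset": [-1.5, -1.5, -35], "spin": 0, "jaw": 60},
  {"offset": [-1.5, -1.5, -35], "spin": 0, "jaw": 60},
  {"offset": [-1.5, -1.5, -35], "spin": 0, "jaw": 60},
  {"offset": [-2, 29.5, -7.5], "spin": 7.84, "jaw": 60},
  {"offset": [2.5, 29.5, -7.5], "spin": 7.84, "jaw": 60},
  {"offset": [6.5, 29, -7.5], "spin": 7.84, "jaw": 60},
  {"offset": [10, 28, -7.5], "spin": 7.84, "jaw": 60},
  {"offset": [14, 26, -7.5], "spin": 7.84, "jaw": 60},
  {"offset": [17.5, 24, -7.5], "spin": 7.84, "jaw": 60},
  {"offset": [20.5, 21.5, -7.5], "spin": 7.84, "jaw": 60},
  {"offset": [23, 18.5, -7.5], "spin": 7.84, "jaw": 60},
  {"offset": [25.5, 15, -7.5], "spin": 7.84, "jaw": 60},
  {"offset": [27.5, 11.5, -7.5], "spin": 7.84, "jaw": 60},
  {"offset": [28.5, 7.5, -7.5], "spin": 7.84, "jaw": 60},
  {"offset": [29.5, 4, -7.5], "spin": 7.84, "jaw": 60},
])

```text
clock: 10.5
eef_pos: [457.0, 253.6, 203.2]
eef_rot: [2.969, 0.316, 1.461]
wrist_force: [-0.2, -0.1, 0.8]
finger_gap: 59.8
```

```bash
python3 - <<'E'
from plan import *
p,R,s=pose(); print(p,(p+78*R[:,2]).round(1),R[:,1].round(3),s["joints"].round(2))
rows([([468,227,29],0,60)])
E
```

```text
[457.0045373  253.59722664 203.21903469] [467.7 228.4 130.2] [ 0.985 -0.055  0.163] [ 0.55  0.38  1.69 -0.39  1.16  0.81]
-> [468, 227, 29] n=3 jaw 60
   [10.0, -5.4, 31.8] 0.0
   [10.0, -5.3, 31.7] 0.0
   [10.1, -5.4, 31.8] 0.0
```

Call:
drive_tool([
  {"offset": [10, -5.4, 31.8], "spin": 0, "jaw": 60},
  {"offset": [10, -5.4, 31.8], "spin": 0, "jaw": 60},
  {"offset": [10, -5.4, 31.8], "spin": 0, "jaw": 60},
  {"offset": [0, 0, 0], "spin": 0, "jaw": 0},
  {"offset": [0, 0, 0], "spin": 0, "jaw": 0},
  {"offset": [0, 0, 0], "spin": 0, "jaw": 0},
  {"offset": [0, 0, 0], "spin": 0, "jaw": 0},
  {"offset": [0, 0, 0], "spin": 0, "jaw": 0},
  {"offset": [0, 0, 0], "spin": 0, "jaw": 0},
  {"offset": [0, 0, 0], "spin": 0, "jaw": 0},
], force=15)

```text
clock: 11.5
eef_pos: [457.3, 250.5, 101.3]
eef_rot: [2.971, 0.317, 1.467]
wrist_force: [-1.6, 0.2, 5.4]
finger_gap: 21.4
```

```bash
python3 - <<'E'
from plan import *
p,R,s=pose(); print(p,s["finger_gap"],(p+78*R[:,2]).round(1),spin_to(R,[0,1,0]))
g=p+78*R[:,2]
rows([(g+[0,0,35],0,0),(g+[-30,0,65],-86,0),(g+[-30,0,22],0,0)])
E
```

```text
[457.34334739 250.47375736 101.34292882] 21.369577429251922 [468.  225.2  28.3] (np.float64(-93.00500228887086), np.float64(86.99499771112914))
-> [467.9909747  225.24348775  63.30826905] n=1 jaw 0
   [-10.9, 5.6, -32.8] 0.0
-> [437.9909747  225.24348775  93.30826905] n=11 jaw 0
   [-1.1, -2.2, -2.9] -7.82
   [-0.8, -2.4, -2.9] -7.82
   [-0.5, -2.5, -2.9] -7.82
   [-0.1, -2.5, -2.9] -7.82
   [0.2, -2.5, -2.9] -7.82
   [0.5, -2.5, -2.9] -7.82
   [0.9, -2.3, -3.0] -7.82
   [1.2, -2.2, -2.9] -7.82
   [1.5, -2.0, -3.0] -7.82
   [1.7, -1.8, -2.9] -7.82
   [2.0, -1.6, -3.0] -7.82
-> [437.9909747  225.24348775  50.30826905] n=1 jaw 0
   [7.8, 12.9, 40.3] 0.0
```

Call:
drive_tool([
  {"offset": [-11, 5.5, -33], "spin": 0, "jaw": 0},
  {"offset": [-1, -2, -3], "spin": -8.4, "jaw": 0},
  {"offset": [-1, -2.5, -3], "spin": -8.4, "jaw": 0},
  {"offset": [-0.5, -2.5, -3], "spin": -8.4, "jaw": 0},
  {"offset": [0, -2.5, -3], "spin": -8.4, "jaw": 0},
  {"offset": [0, -2.5, -3], "spin": -8.4, "jaw": 0},
  {"offset": [0.5, -2.5, -3], "spin": -8.4, "jaw": 0},
  {"offset": [1, -2.5, -3], "spin": -8.4, "jaw": 0},
  {"offset": [1, -2, -3], "spin": -8.4, "jaw": 0},
  {"offset": [1.5, -2, -3], "spin": -8.4, "jaw": 0},
  {"offset": [2, -2, -3], "spin": -8.4, "jaw": 0},
  {"offset": [2, -1.5, -3], "spin": -8.4, "jaw": 0},
  {"offset": [0, 0, 0], "spin": 0, "jaw": 0},
])

```text
clock: 12.8
eef_pos: [427.3, 249.3, 167.6]
eef_rot: [-2.813, 0.147, 3.134]
wrist_force: [0.2, 0.1, -2.1]
finger_gap: 21.8
```

```bash
python3 - <<'E'
from plan import *
p,R,s=pose(); print(p,s["finger_gap"],(p+78*R[:,2]).round(1),R.round(2))
g=p+78*R[:,2]
rows([([g[0],g[1],50],0,0),([g[0],g[1],38],0,0)])
E
```

```text
[427.29338132 249.31216707 167.60292432] 21.766009699319277 [437.9 224.1  94.6] [[-0.99  0.05  0.14]
 [ 0.01  0.95 -0.32]
 [-0.15 -0.32 -0.94]]
-> [np.float64(437.91004181643154), np.float64(224.08631862483867), 50] n=1 jaw 0
   [6.5, 14.2, 41.7] 0.0
-> [np.float64(437.91004181643154), np.float64(224.08631862483867), 38] n=1 jaw 0
   [1.8, 3.8, 11.3] 0.0
```

Call:
drive_tool([
  {"offset": [6, 14, 42], "spin": 0, "jaw": 0},
  {"offset": [2, 4, 10], "spin": 0, "jaw": 0},
  {"offset": [0, 0, 0], "spin": 0, "jaw": 0},
  {"offset": [0, 0, 0], "spin": 0, "jaw": 28},
  {"offset": [0, 0, 0], "spin": 0, "jaw": 42},
  {"offset": [0, 0, -5], "spin": 0, "jaw": 60},
  {"offset": [0, 0, -15], "spin": 0, "jaw": 60},
  {"offset": [0, 0, -40], "spin": 0, "jaw": 60},
  {"offset": [0, 0, -48], "spin": 0, "jaw": 60},
  {"offset": [0, 0, -48], "spin": 0, "jaw": 60},
  {"offset": [0, 0, -48], "spin": 0, "jaw": 60},
  {"offset": [0, 0, -48], "spin": 0, "jaw": 60},
  {"offset": [0, 0, -48], "spin": 0, "jaw": 60},
], force=4)

```text
clock: 14.1
eef_pos: [385.8, 346.9, 396.1]
eef_rot: [-2.815, 0.149, 3.131]
wrist_force: [-0.0, -0.2, -0.6]
finger_gap: 59.6
```

```bash
python3 - <<'E'
from plan import *
p,R,s=pose(); print(p,s["joints"].round(2),R.round(3).tolist())
for n in ["scene","side"]:
    c=cam(n); np.savez(f"/tmp/{n}1.npz",W=c["W"],color=c["color"]); cv2.imwrite(f"pics/{n}1.png",c["color"])
a=cv2.imread("pics/scene1.png")[90:350,180:500]
cv2.imwrite("pics/s3.png",cv2.resize(cv2.imread("pics/side1.png")[80:380,180:520],None,fx=2,fy=2))
# rows to ratchet start: TCP at azimuth 26, r 650, z 600 ; then pure outward/up directions in tool frame
u=np.array([np.cos(.45),np.sin(.45),0])
rows([(np.r_[620*u[:2],620],0,60)],grasp=False)
print("out in tool",(R.T@u*50).round(1),"up",(R.T@[0,0,50]).round(1))
E
```

```text
[385.80211005 346.91695433 396.11172443] [ 0.77  0.23  1.42 -0.33  1.62 -0.76] [[-0.989, 0.057, 0.137], [0.01, 0.947, -0.322], [-0.148, -0.317, -0.937]]
-> [558.27720346 269.67863115 620.        ] n=7 jaw 60
   [-29.3, -19.0, -22.4] 0.0
   [-29.3, -19.0, -22.4] 0.0
   [-29.3, -19.0, -22.4] 0.0
   [-29.2, -19.0, -22.5] 0.0
   [-29.3, -19.0, -22.4] 0.0
   [-29.2, -18.9, -22.5] 0.0
   [-29.3, -19.0, -22.4] 0.0
out in tool [-44.3  23.2  -0.8] up [ -7.4 -15.9 -46.8]
```

View pics/s3.png

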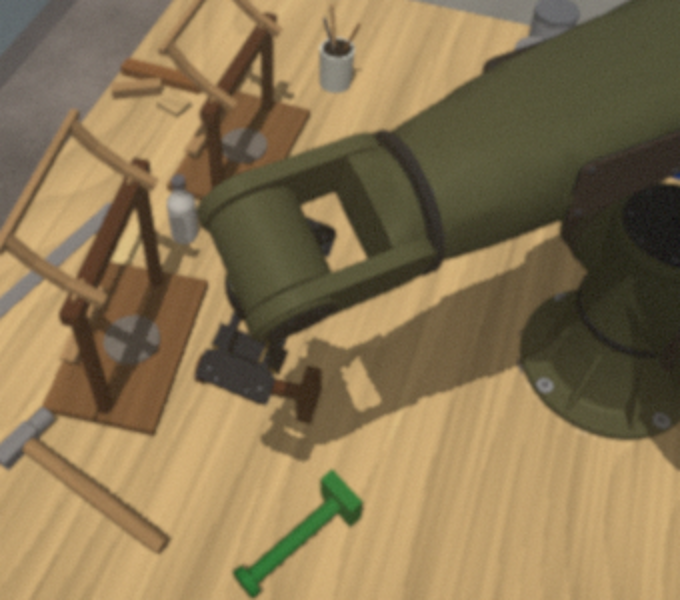

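Call:
drive_tool([
  {"offset": [-29, -19, -30], "spin": 0, "jaw": 60},
  {"offset": [-29, -19, -30], "spin": 0, "jaw": 60},
  {"offset": [-29, -19, -30], "spin": 0, "jaw": 60},
  {"offset": [-29, -19, -30], "spin": 0, "jaw": 60},
  {"offset": [-29, -19, -30], "spin": 0, "jaw": 60},
  {"offset": [-29, -19, -30], "spin": 0, "jaw": 60},
  {"offset": [-29, -19, -30], "spin": 0, "jaw": 60},
  {"offset": [-44, 23, -1], "spin": 0, "jaw": 60},
  {"offset": [-44, 23, -1], "spin": 0, "jaw": 60},
  {"offset": [-44, 23, -1], "spin": 0, "jaw": 60},
  {"offset": [-44, 23, -1], "spin": 0, "jaw": 60},
  {"offset": [-44, 23, -1], "spin": 0, "jaw": 60},
  {"offset": [-44, 23, -1], "spin": 0, "jaw": 60},
])

```text
clock: 15.5
eef_pos: [657.3, 336.4, 527.8]
eef_rot: [-2.843, 0.256, -3.114]
wrist_force: [0.5, -0.3, -0.4]
finger_gap: 60.1
```

```bash
cat > st.py <<'E'
from plan import *
p,R,s=pose(); print(p.round(1),s["joints"].round(2)); print(R.round(3))
a=R[:,2]; t=np.degrees(np.arccos(-a[2])); print("tilt",t.round(1),"vec",(a[:2]/np.hypot(*a[:2])*t).round(1))
q=s["joints"][0]; u=np.array([np.cos(q),np.sin(q),0])
print("out in tool",(R.T@u*50).round(1),"up",(R.T@[0,0,50]).round(1))
E
python3 st.py
```

```text
[657.3 336.4 527.8] [ 0.51  0.83  0.24 -0.42  1.96 -1.23]
[[-0.967  0.049  0.25 ]
 [-0.026  0.957 -0.288]
 [-0.253 -0.285 -0.924]]
tilt 22.4 vec [ 14.7 -16.9]
out in tool [-42.8  25.5   3.9] up [-12.7 -14.2 -46.2]
```

Call:
drive_tool([
  {"offset": [-42, 15, -20], "spin": 0, "jaw": 60},
  {"offset": [-42, 15, -20], "spin": 0, "jaw": 60},
  {"offset": [-42, 15, -20], "spin": 0, "jaw": 60},
  {"offset": [-42, 15, -20], "spin": 0, "jaw": 60},
  {"offset": [-42, 15, -20], "spin": 0, "jaw": 60},
  {"offset": [-42, 15, -20], "spin": 0, "jaw": 60},
])

```text
clock: 16.1
eef_pos: [670.5, 346.9, 551.1]
eef_rot: [-2.886, 0.408, -3.069]
wrist_force: [0.7, 0.4, 0.0]
finger_gap: 60.2
```

```bash
python3 st.py
```

```text
[670.5 346.9 551.1] [ 0.52  0.81  0.24 -0.42  1.82 -1.23]
[[-0.916  0.03   0.401]
 [-0.067  0.972 -0.225]
 [-0.396 -0.232 -0.888]]
tilt 27.4 vec [ 23.9 -13.4]
out in tool [-41.4  25.4  11.8] up [-19.8 -11.6 -44.4]
```

Call:
drive_tool([
  {"offset": [-43, 22, -12], "spin": 0, "jaw": 60},
  {"offset": [-43, 22, -12], "spin": 0, "jaw": 60},
  {"offset": [-43, 22, -12], "spin": 0, "jaw": 60},
  {"offset": [-43, 22, -12], "spin": 0, "jaw": 60},
  {"offset": [-43, 22, -12], "spin": 0, "jaw": 60},
  {"offset": [-43, 22, -12], "spin": 0, "jaw": 60},
  {"offset": [-43, 22, -12], "spin": 0, "jaw": 60},
  {"offset": [-43, 22, -12], "spin": 0, "jaw": 60},
])

```text
clock: 16.9
eef_pos: [680.0, 399.0, 565.8]
eef_rot: [-2.944, 0.617, -3.013]
wrist_force: [0.4, -0.7, -0.4]
finger_gap: 60.1
```

```bash
python3 st.py
```

```text
[680.  399.  565.8] [ 0.58  0.81  0.24 -0.44  1.61 -1.19]
[[-0.809 -0.013  0.588]
 [-0.104  0.987 -0.122]
 [-0.579 -0.16  -0.8  ]]
tilt 36.9 vec [36.1 -7.5]
out in tool [-36.7  26.4  21.3] up [-28.9  -8.  -40. ]
```

Call:
drive_tool([
  {"offset": [-39, 30, -2], "spin": 0, "jaw": 60},
  {"offset": [-39, 30, -2], "spin": 0, "jaw": 60},
  {"offset": [-39, 30, -2], "spin": 0, "jaw": 60},
  {"offset": [-39, 30, -2], "spin": 0, "jaw": 60},
  {"offset": [-39, 30, -2], "spin": 0, "jaw": 60},
  {"offset": [-39, 30, -2], "spin": 0, "jaw": 60},
  {"offset": [-39, 30, -2], "spin": 0, "jaw": 60},
  {"offset": [-39, 30, -2], "spin": 0, "jaw": 60},
])

```text
clock: 17.7
eef_pos: [670.4, 488.9, 562.6]
eef_rot: [-3.014, 0.819, -2.969]
wrist_force: [0.1, -0.3, -0.2]
finger_gap: 59.8
```

```bash
python3 st.py
```

```text
[670.4 488.9 562.6] [ 0.68  0.84  0.24 -0.49  1.39 -1.09]
[[-0.673 -0.079  0.736]
 [-0.118  0.993 -0.   ]
 [-0.731 -0.087 -0.677]]
tilt 47.4 vec [47.4 -0. ]
out in tool [-29.8  28.3  28.5] up [-36.5  -4.3 -33.9]
```

Tilt is now 47.4° exactly towards +x. Next I locate both posts as they lie.

```bash
python3 - <<'E'
from post import *
from plan import pose,spin_to
A=[];B=[];im={}
for n in ["scene","side"]:
    c=cam(n); im[n]=c["color"]; W=c["W"].reshape(-1,3); k=np.isfinite(W[:,0]); A.append(W[k]); B.append(c["color"].reshape(-1,3)[k].astype(int))
P=np.vstack(A);C=np.vstack(B)
for nm,L,b,x0s in [("tall",170,(330,572,150,300),[(375,225,0),(375,225,.15),(375,225,-.15)]),("short",115,(390,565,-240,-110),[(420,-172,0),(420,-172,.2),(420,-172,-.2)])]:
    k=(P[:,0]>b[0])&(P[:,0]<b[1])&(P[:,1]>b[2])&(P[:,1]<b[3])&(P[:,2]>6)&(P[:,2]<75)&(C.max(1)<125)
    p,e=min((fitpost(P[k],L,x0) for x0 in x0s),key=lambda t:t[1].mean()); ax=np.array([np.cos(p[2]),np.sin(p[2])])
    print(nm,k.sum(),"foot",p[:2].round(1),"az",np.degrees(p[2]).round(1),"err",np.median(e).round(2),np.percentile(e,90).round(2),"top",(p[:2]+ax*L).round(1))
cv2.imwrite("pics/s4.png",np.hstack([cv2.resize(im["side"][130:330,200:430],(400,348)),cv2.resize(im["scene"][100:300,230:460],(400,348))]))
E
```

```text
tall 1382 foot [371.3 214.5] az 3.1 err 1.61 4.52 top [541.1 223.8]
short 525 foot [ 417.7 -188.7] az 7.1 err 1.32 4.3 top [ 531.8 -174.5]
```

View pics/s4.png

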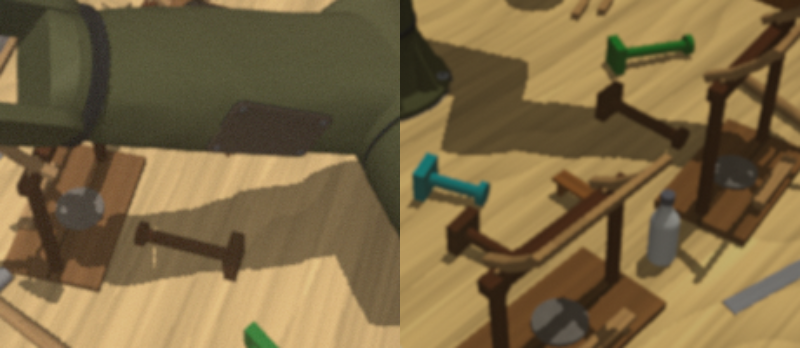

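Both posts lie along +x with their feet towards the robot. Next is the approach to the tall post.

```bash
python3 - <<'E'
from plan import *
p,R,s=pose(); sp=min(spin_to(R,[0,1,0]),key=abs); print("spin",sp)
p,R=rows([([480,300,330],sp,50),([417,221,95],0,50),([491,221,24],0,50)])
print((R.T@[0,1,0]).round(3))
E
```

```text
spin 6.784225713331547
-> [480, 300, 330] n=8 jaw 50
   [40.0, -19.1, -7.5] 0.85
   [39.7, -19.7, -7.5] 0.85
   [39.4, -20.3, -7.5] 0.85
   [39.1, -20.8, -7.5] 0.85
   [38.8, -21.4, -7.5] 0.85
   [38.5, -22.0, -7.5] 0.85
   [38.2, -22.6, -7.4] 0.85
   [37.9, -23.1, -7.5] 0.85
-> [417, 221, 95] n=6 jaw 50
   [35.9, -13.2, 18.8] 0.0
   [35.9, -13.2, 18.8] 0.0
   [35.9, -13.2, 18.8] 0.0
   [35.9, -13.2, 18.8] 0.0
   [35.9, -13.2, 18.8] 0.0
   [36.0, -13.1, 18.9] 0.0
-> [491, 221, 24] n=3 jaw 50
   [0.7, -0.0, 34.2] 0.0
   [0.7, -0.0, 34.2] 0.0
   [0.7, -0.1, 34.1] 0.0
[0. 1. 0.]
```

Call:
drive_tool([
  {"offset": [40, -19, -7.5], "spin": 0.85, "jaw": 50},
  {"offset": [39.7, -19.7, -7.5], "spin": 0.85, "jaw": 50},
  {"offset": [39.4, -20.3, -7.5], "spin": 0.85, "jaw": 50},
  {"offset": [39, -20.8, -7.5], "spin": 0.85, "jaw": 50},
  {"offset": [38.8, -21.4, -7.5], "spin": 0.85, "jaw": 50},
  {"offset": [38.5, -22, -7.5], "spin": 0.85, "jaw": 50},
  {"offset": [38.2, -22.6, -7.5], "spin": 0.85, "jaw": 50},
  {"offset": [38, -23, -7.5], "spin": 0.85, "jaw": 50},
  {"offset": [36, -13.2, 19], "spin": 0, "jaw": 50},
  {"offset": [36, -13.2, 19], "spin": 0, "jaw": 50},
  {"offset": [36, -13.2, 19], "spin": 0, "jaw": 50},
  {"offset": [36, -13.2, 19], "spin": 0, "jaw": 50},
  {"offset": [36, -13.2, 19], "spin": 0, "jaw": 50},
  {"offset": [36, -13.2, 19], "spin": 0, "jaw": 50},
  {"offset": [0, 0, 0], "spin": 0, "jaw": 50},
])

```text
clock: 19.3
eef_pos: [421.5, 248.5, 217.8]
eef_rot: [-3.118, 0.772, -3.113]
wrist_force: [-0.3, -0.5, 0.8]
finger_gap: 50.1
```

```bash
python3 st.py; python3 - <<'E'
from plan import *
p,R,s=pose(); print((p+78*R[:,2]).round(1)); rows([([491,221,24],0,50)])
c=cam("wrist"); cv2.imwrite("pics/w5.png",c["color"])
E
```

```text
[421.5 248.5 217.8] [ 0.6   0.13  2.08 -1.04  0.48 -0.15]
[[-0.716 -0.012  0.698]
 [-0.02   1.    -0.004]
 [-0.697 -0.017 -0.717]]
tilt 44.2 vec [44.2 -0.2]
out in tool [-30.2  27.7  28.7] up [-34.9  -0.8 -35.8]
[475.9 248.2 161.9]
-> [491, 221, 24] n=3 jaw 50
   [28.6, -8.4, 36.5] 0.0
   [28.7, -8.3, 36.5] 0.0
   [28.6, -8.4, 36.5] 0.0
```

View pics/w5.png

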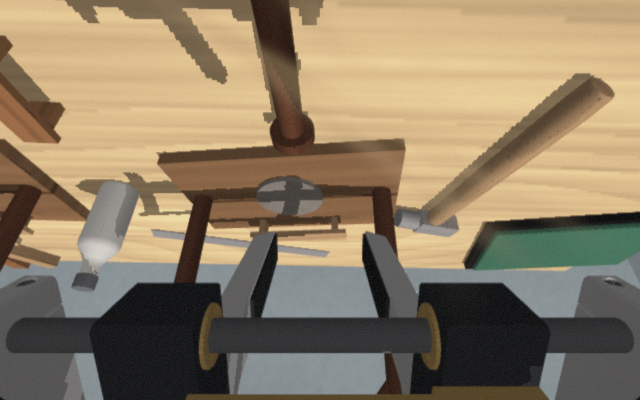

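Joint 4 reaches its lower limit in this low pose on the left. I'll fit the arm's kinematics from the logged states so I can check poses offline, at no robot time.

```bash
cat > kin.py <<'E'
import numpy as np
from scipy.spatial.transform import Rotation as Ro
from scipy.optimize import least_squares
D=[([-1.23956481,.300464895,1.52156706,0,1.32070146,-.0665934896],[213.027,-506.910,302.096],[-3.14045303,0,.397830305]),
([-1.26133104,.3339451,.23521141,.01170188,2.4912965,-.07872869],[166.596,-396.826,804.018],[3.06017791,0,.397791505]),
([-1.23621702,.57034307,.23570143,.01301946,2.16405875,-.05500617],[236.592,-563.386,687.692],[2.9698,0,.3978]),
([-1.23621474,.56948728,.23571504,.02414024,1.97800291,-.04962413],[248.528,-591.71,696.684],[2.78265574,0,.397777927]),
([-.29,.38,1.97,-.49,.61,.06],[463.0,-150.25,107.7],[3.005,.335,1.577]),
([-.29,.31,2.,-.47,.65,-1.5],[448.57,-143.03,129.7],[-2.81,.138,-3.124]),
([.55,.38,1.69,-.39,1.16,.81],[457,253.6,203.2],[2.969,.316,1.461]),
([.52,.81,.24,-.42,1.82,-1.23],[670.5,346.9,551.1],[-2.886,.408,-3.069]),
([.68,.84,.24,-.49,1.39,-1.09],[670.4,488.9,562.6],[-3.014,.819,-2.969]),
([.6,.13,2.08,-1.04,.48,-.15],[421.5,248.5,217.8],[-3.118,.772,-3.113])]
def fk(q,k):
    a1,d1,L2,e,L4,L6,c=k; E=lambda ax,t:Ro.from_euler(ax,t).as_matrix()
    R=E("z",q[0]); p=R@[a1,0,d1]; R=R@E("y",q[1]); p=p+R@[0,0,L2]; R=R@E("y",q[2]); p=p+R@[e,0,L4]
    R=R@E("z",q[3])@E("y",q[4])@E("z",q[5]+c); return p+R@[0,0,L6],R
def resid(k):
    out=[]
    for q,p,r in D:
        P,R=fk(q,k); M=Ro.from_euler("xyz",r).as_matrix(); out+=list((P-p))+list(200*(R[:,2]-M[:,2]))+list(200*(R[:,1]-M[:,1]))
    return np.array(out)
best=None
def getk():
    b=min((least_squares(resid,[50,350,350,0,350,200,c]) for c in (0,1.57,3.14,-1.57)),key=lambda s:s.cost); return b.x,b.cost
K,cost=getk()
LO=np.array([-3.03,-.79,.23,-1.04,0,-2.55]);HI=np.array([3.03,2.21,2.52,4.18,3.07,2.55])
def ik(g,tilt,az,jaw_flip=False,q0=None):
    """grasp point g, tilt vec; jaw horizontal. returns q, pos err, ang err(deg)"""
    t,z=np.radians(tilt),np.radians(az); a=np.array([np.sin(t)*np.cos(z),np.sin(t)*np.sin(z),-np.cos(t)])
    y=np.array([-np.sin(z),np.cos(z),0])*(-1 if jaw_flip else 1); tp=np.array(g,float)-78*a
    def f(q):
        P,R=fk(q,K); return np.r_[P-tp,200*(R[:,2]-a),200*(R[:,1]-y)]
    bs=None
    for q0 in ([q0] if q0 is not None else [[np.arctan2(g[1],g[0]),.3,1.8,s,.8,w] for s in (-.8,.5,2.5) for w in (-1,0,1)]):
        r=least_squares(f,np.clip(q0,LO+.01,HI-.01),bounds=(LO,HI)); 
        if bs is None or r.cost<bs.cost: bs=r
    P,R=fk(bs.x,K); return bs.x,np.linalg.norm(P-tp),np.degrees(np.arccos(np.clip(R[:,2]@a,-1,1)))
E
python3 - <<'E'
from kin import *
print(K.round(2),cost.round(1))
def show(nm,g,opts):
    for t,z in opts:
        q,pe,ae=ik(g,t,z); print(nm,g,"tilt",t,"az",z,"q",q.round(2),"err",pe.round(1),ae.round(1))
show("pick tall",[491,221,24],[(44,0),(40,5),(40,10),(40,15),(40,20),(35,10)])
show("place tall",[650,212,105],[(44,0),(40,10)])
show("stand tall",[500,180,120],[(44,0),(40,10)])
show("pick short",[502,-178,24],[(44,0),(40,10)])
show("place short",[648,-213,90],[(44,0),(40,10)])
E
```

```text
[ 13.18 166.53 425.66  40.9  447.76 113.82   1.57] 4515.8
pick tall [491, 221, 24] tilt 44 az 0 q [0.54 0.46 2.11 4.18 0.4  0.94] err 9.8 4.9
pick tall [491, 221, 24] tilt 40 az 5 q [0.5  0.44 2.1  4.18 0.29 0.85] err 9.4 5.1
pick tall [491, 221, 24] tilt 40 az 10 q [0.49 0.43 2.1  4.18 0.22 0.78] err 5.1 2.9
pick tall [491, 221, 24] tilt 40 az 15 q [0.47 0.42 2.1  4.18 0.15 0.69] err 1.4 0.9
pick tall [491, 221, 24] tilt 40 az 20 q [0.44 0.41 2.1  3.91 0.09 0.88] err 0.0 0.0
pick tall [491, 221, 24] tilt 35 az 10 q [ 0.48  0.41  2.05 -1.04  0.2  -0.28] err 0.8 0.6
place tall [650, 212, 105] tilt 44 az 0 q [ 0.39  0.51  1.69 -0.91  0.34 -0.4 ] err 0.0 0.0
place tall [650, 212, 105] tilt 40 az 10 q [ 0.35  0.5   1.68 -0.39  0.3  -1.07] err 0.0 0.0
stand tall [500, 180, 120] tilt 44 az 0 q [ 0.45  0.2   2.08 -1.04  0.34 -0.21] err 2.3 1.8
stand tall [500, 180, 120] tilt 40 az 10 q [ 0.4   0.19  2.08 -0.65  0.24 -0.77] err 0.0 0.0
pick short [502, -178, 24] tilt 44 az 0 q [-0.45  0.43  2.11  1.91  0.33  2.45] err 0.0 0.0
pick short [502, -178, 24] tilt 40 az 10 q [-0.49  0.45  2.08  1.62  0.42  2.55] err 5.4 3.1
place short [648, -213, 90] tilt 44 az 0 q [-0.38  0.53  1.68  0.74  0.34 -2.55] err 4.5 3.6
place short [648, -213, 90] tilt 40 az 10 q [-0.4   0.55  1.61  0.61  0.52 -2.55] err 6.9 5.4
```

```bash
python3 - <<'E'
from kin import *
r=resid(K).reshape(-1,9); print(np.abs(r[:,:3]).max(1).round(1))
def show(nm,g,opts,fl=(False,)):
    for t,z in opts:
      for f in fl:
        q,pe,ae=ik(g,t,z,f); print(nm,"tilt",t,"az",z,f,"q",q.round(2),"err",pe.round(1),ae.round(1))
show("pick90",[461,219,26],[(40,10),(40,15),(38,12),(36,12)])
show("pick110",[481,220,26],[(40,10),(40,15),(38,12),(36,12)])
show("up90",[430,219,95],[(40,12)])
show("place",[650,212,111],[(40,12)])
show("pshort",[502,-178,24],[(40,0),(40,10)],(True,))
show("plshort",[648,-213,90],[(40,0),(40,10)],(True,))
E
python3 st.py
```

```text
[30.1 32.5 33.9 38.  18.4 21.8 22.7 10.3 21.2 21.4]
pick90 tilt 40 az 10 False q [0.52 0.38 2.17 4.18 0.24 0.8 ] err 4.9 2.6
pick90 tilt 40 az 15 False q [0.5  0.37 2.17 4.18 0.17 0.72] err 1.0 0.5
pick90 tilt 38 az 12 False q [0.5  0.38 2.16 4.18 0.2  0.77] err 5.8 3.2
pick90 tilt 36 az 12 False q [ 0.5   0.36  2.12 -1.04  0.18 -0.29] err 3.2 2.3
pick110 tilt 40 az 10 False q [0.5  0.41 2.12 4.18 0.23 0.78] err 5.1 2.9
pick110 tilt 40 az 15 False q [0.48 0.4  2.12 4.18 0.16 0.7 ] err 1.4 0.8
pick110 tilt 38 az 12 False q [ 0.48  0.39  2.08 -1.04  0.17 -0.31] err 4.7 3.5
pick110 tilt 36 az 12 False q [ 0.48  0.39  2.08 -1.04  0.17 -0.31] err 2.1 1.5
up90 tilt 40 az 12 False q [ 0.56  0.15  2.2  -1.04  0.25 -0.27] err 0.7 0.5
place tilt 40 az 12 False q [ 0.34  0.49  1.68 -0.29  0.29 -1.19] err 0.0 0.0
pshort tilt 40 az 0 True q [-0.44  0.42  2.09  1.62  0.28 -0.4 ] err 0.0 0.0
pshort tilt 40 az 10 True q [-0.48  0.43  2.06  1.43  0.41 -0.38] err 0.0 0.0
plshort tilt 40 az 0 True q [-0.39  0.53  1.67  0.73  0.37  0.57] err 0.0 0.0
plshort tilt 40 az 10 True q [-0.42  0.55  1.64  0.85  0.5   0.31] err 0.0 0.0
[422.5 249.6 219.7] [ 0.6   0.13  2.08 -1.04  0.48 -0.15]
[[-0.714 -0.012  0.7  ]
 [-0.02   1.    -0.003]
 [-0.7   -0.016 -0.714]]
tilt 44.4 vec [44.4 -0.2]
out in tool [-30.   27.7  28.8] up [-35.   -0.8 -35.7]
```

```bash
python3 - <<'E'
s=open("kin.py").read()
s=s.replace("a1,d1,L2,e,L4,L6,c=k","a1,d1,L2,e,L4,L6,c,b,w,v,o2,o3=k")
s=s.replace("p=R@[a1,0,d1]; R=R@E(\"y\",q[1])","p=R@[a1,b,d1]; R=R@E(\"y\",q[1]+o2)").replace("E(\"y\",q[2])","E(\"y\",q[2]+o3)")
s=s.replace("R=R@E(\"z\",q[3])@E(\"y\",q[4])@E(\"z\",q[5]+c)","R=R@E(\"z\",q[3]); p=p+R@[0,w,0]; R=R@E(\"y\",q[4]-o2-o3)@E(\"z\",q[5]+c); p=p+R@[0,v,0]*0")
s=s.replace("[50,350,350,0,350,200,c]","[50,350,350,0,350,200,c,0,0,0,0,0]")
s=s.replace("[.6,.13,2.08,-1.04,.48,-.15],[421.5,248.5,217.8],[-3.118,.772,-3.113]","[.6,.13,2.08,-1.04,.48,-.15],[422,249,219],[-3.118,.774,-3.113]")
open("kin.py","w").write(s)
E
python3 - <<'E'
from kin import *
r=resid(K).reshape(-1,9); print(K.round(2),np.abs(r[:,:3]).max(1).round(1),(np.abs(r[:,3:]).max(1)/200*57).round(1))
def show(nm,g,opts,fl=(False,)):
    for t,z in opts:
      for f in fl:
        q,pe,ae=ik(g,t,z,f); print(nm,"tilt",t,"az",z,f,"q",q.round(2),"err",pe.round(1),ae.round(1))
show("pick90",[461,219,26],[(40,0),(40,10),(40,15),(38,12),(35,8)])
show("pick110",[481,220,26],[(40,0),(40,10),(40,15),(36,12),(35,8)])
show("up90",[430,219,95],[(40,12)])
show("place",[650,212,111],[(40,12)])
show("pshort",[502,-178,24],[(40,0),(40,10)],(True,))
show("plshort",[648,-213,90],[(40,0),(40,10)],(True,))
E
```

```text
[ 2.79000e+00  2.19500e+02  4.23550e+02  4.15700e+01  4.48260e+02
  1.72580e+02  1.57000e+00  3.88000e+01 -2.20000e+00  9.57409e+03
 -1.00000e-02  1.00000e-02] [0.8 0.2 0.9 0.8 1.8 1.9 1.1 2.5 1.7 1.6] [0.  0.  0.  0.  0.2 0.2 0.2 0.5 0.2 0.2]
pick90 tilt 40 az 0 False q [0.5  0.4  2.22 4.18 0.35 0.94] err 8.5 4.3
pick90 tilt 40 az 10 False q [0.45 0.36 2.22 4.15 0.21 0.78] err 0.0 0.0
pick90 tilt 40 az 15 False q [0.41 0.35 2.23 3.78 0.16 1.05] err 0.0 0.0
pick90 tilt 38 az 12 False q [0.43 0.35 2.21 4.18 0.15 0.71] err 0.9 0.5
pick90 tilt 35 az 8 False q [ 0.45  0.34  2.15 -1.04  0.19 -0.27] err 3.0 2.3
pick110 tilt 40 az 0 False q [0.48 0.42 2.17 4.18 0.33 0.91] err 8.5 4.5
pick110 tilt 40 az 10 False q [0.43 0.38 2.17 4.18 0.19 0.74] err 0.1 0.0
pick110 tilt 40 az 15 False q [0.39 0.38 2.18 3.79 0.14 1.03] err 0.0 0.0
pick110 tilt 36 az 12 False q [ 0.41  0.37  2.13 -1.04  0.12 -0.37] err 2.7 2.0
pick110 tilt 35 az 8 False q [ 0.43  0.37  2.11 -1.04  0.18 -0.29] err 2.1 1.6
up90 tilt 40 az 12 False q [ 0.48  0.11  2.26 -1.04  0.19 -0.33] err 1.3 0.9
place tilt 40 az 12 False q [ 0.28  0.45  1.75 -0.18  0.24 -1.34] err 0.0 0.0
pshort tilt 40 az 0 True q [-0.58  0.4   2.14  1.6   0.36 -0.5 ] err 0.0 0.0
pshort tilt 40 az 10 True q [-0.64  0.43  2.1   1.39  0.49 -0.48] err 0.0 0.0
plshort tilt 40 az 0 True q [-0.48  0.5   1.73  0.87  0.4   0.36] err 0.0 0.0
plshort tilt 40 az 10 True q [-0.53  0.53  1.69  0.92  0.55  0.15] err 0.0 0.0
```

```bash
python3 - <<'E'
from plan import *
p,R,s=pose(); print((p+78*R[:,2]).round(1)); rows([([478,220,75],0,55)],step=25)
E
```

```text
[477.1 249.4 164. ]
-> [478, 220, 75] n=4 jaw 55
   [15.5, -7.0, 16.1] 0.0
   [15.6, -7.0, 16.1] 0.0
   [15.5, -7.0, 16.0] 0.0
   [15.6, -7.0, 16.1] 0.0
```

Call:
drive_tool([
  {"offset": [31, -14, 32], "spin": 0, "jaw": 55},
  {"offset": [31, -14, 32], "spin": 0, "jaw": 55},
  {"offset": [31, -14, 32], "spin": 0, "jaw": 55},
  {"offset": [31, -14, 32], "spin": 0, "jaw": 55},
])

```text
clock: 19.75
eef_pos: [444.7, 191.1, 128.5]
eef_rot: [3.14, 0.635, -3.115]
wrist_force: [0.6, -0.1, -0.1]
finger_gap: 55.3
```

```bash
python3 st.py; python3 - <<'E'
from plan import *
p,R,s=pose(); print((p+78*R[:,2]).round(1)); rows([([478,220,75],0,55)],step=48)
E
```

```text
[444.7 191.1 128.5] [ 0.41  0.29  2.12 -1.04  0.26 -0.23]
[[-0.805 -0.027  0.593]
 [-0.021  1.     0.017]
 [-0.593  0.001 -0.805]]
tilt 36.4 vec [36.4  1. ]
out in tool [-37.3  18.6  27.5] up [-29.7   0.1 -40.3]
[490.9 192.4  65.7]
-> [478, 220, 75] n=1 jaw 55
   [4.3, 28.0, -14.7] 0.0
```

Call:
drive_tool([
  {"offset": [4, 28, -8], "spin": 0, "jaw": 55},
  {"offset": [0, 0, 0], "spin": 0, "jaw": 55},
])

```text
clock: 19.95
eef_pos: [435.6, 220.3, 133.1]
eef_rot: [3.14, 0.635, -3.115]
wrist_force: [0.5, 0.7, 0.6]
finger_gap: 54.8
```

```bash
python3 st.py; python3 - <<'E'
from plan import *
p,R,s=pose(); print((p+78*R[:,2]).round(1)); rows([([481,220,28],0,55)],step=25)
E
```

```text
[435.6 220.3 133.1] [ 0.49  0.29  2.1  -1.02  0.31 -0.19]
[[-0.805 -0.027  0.593]
 [-0.021  1.     0.017]
 [-0.593  0.001 -0.805]]
tilt 36.4 vec [36.4  1. ]
out in tool [-36.1  22.2  26.6] up [-29.7   0.1 -40.2]
[481.9 221.6  70.3]
-> [481, 220, 28] n=2 jaw 55
   [12.9, -0.8, 16.8] 0.0
   [13.0, -0.9, 16.7] 0.0
```

Call:
drive_tool([
  {"offset": [13, -1, 17], "spin": 0, "jaw": 55},
  {"offset": [13, -1, 17], "spin": 0, "jaw": 55},
  {"offset": [0, 0, 0], "spin": 0, "jaw": 55},
])

```text
clock: 20.25
eef_pos: [442.2, 218.2, 107.6]
eef_rot: [3.138, 0.601, -3.115]
wrist_force: [-0.6, -0.7, 0.5]
finger_gap: 54.9
```

```bash
python3 st.py; python3 - <<'E'
from plan import *
p,R,s=pose(); print((p+78*R[:,2]).round(1)); rows([([481,220,26],0,55)],step=25)
c=cam("wrist"); cv2.imwrite("pics/w6.png",c["color"])
E
```

```text
[442.2 218.2 107.6] [ 0.47  0.35  2.09 -1.04  0.28 -0.18]
[[-0.824 -0.029  0.565]
 [-0.022  1.     0.018]
 [-0.565  0.003 -0.825]]
tilt 34.4 vec [34.4  1.1]
out in tool [-37.3  21.3  25.6] up [-28.3   0.1 -41.2]
[486.3 219.6  43.3]
-> [481, 220, 26] n=1 jaw 55
   [14.2, 0.5, 11.3] 0.0
```

View pics/w6.png

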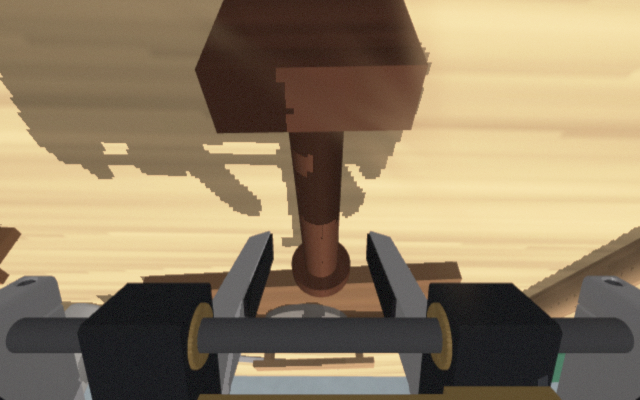

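The shaft (columns 290–345) is centred between the fingers. I'll finish the descent.

Call:
drive_tool([
  {"offset": [15, 0.5, 13], "spin": 0, "jaw": 50},
  {"offset": [5, 0, 5], "spin": 0, "jaw": 45},
])

```text
clock: 20.5
eef_pos: [440.8, 219.5, 93.5]
eef_rot: [3.136, 0.578, -3.115]
wrist_force: [-0.2, 1.0, 0.9]
finger_gap: 46.4
```

```bash
python3 st.py; python3 - <<'E'
from plan import *
p,R,s=pose(); print((p+78*R[:,2]).round(1)); rows([([481,220,25],0,55)],step=25)
E
```

```text
[440.8 219.5  93.5] [ 0.47  0.39  2.08 -1.04  0.27 -0.17]
[[-0.837 -0.029  0.546]
 [-0.022  1.     0.02 ]
 [-0.546  0.004 -0.838]]
tilt 33.1 vec [33.1  1.2]
out in tool [-37.9  21.2  24.8] up [-27.3   0.2 -41.9]
[483.4 221.1  28.1]
-> [481, 220, 25] n=1 jaw 55
   [3.7, -1.0, 1.3] 0.0
```

Call:
drive_tool([
  {"offset": [2, 0, 3], "spin": 0, "jaw": 0},
  {"offset": [0, 0, 0], "spin": 0, "jaw": 0},
  {"offset": [0, 0, 0], "spin": 0, "jaw": 0},
  {"offset": [0, 0, 0], "spin": 0, "jaw": 0},
  {"offset": [0, 0, 0], "spin": 0, "jaw": 0},
  {"offset": [-3.2, 0, -8.6], "spin": 0, "jaw": 0},
  {"offset": [-3.2, 0, -8.6], "spin": 0, "jaw": 0},
  {"offset": [-3.2, 0, -8.6], "spin": 0, "jaw": 0},
  {"offset": [-3.2, 0, -8.6], "spin": 0, "jaw": 0},
], force=3)

```text
clock: 21.4
eef_pos: [433.4, 219.0, 127.7]
eef_rot: [3.136, 0.575, -3.115]
wrist_force: [-0.0, 0.3, -1.4]
finger_gap: 21.9
```

```bash
python3 st.py; python3 - <<'E'
from plan import *
p,R,s=pose(); print((p+78*R[:,2]).round(1),s["finger_gap"],s["wrist_force"])
c=cam("side"); cv2.imwrite("pics/s7.png",cv2.resize(c["color"][150:330,220:420],None,fx=2.5,fy=2.5))
E
```

```text
[433.4 219.  127.7] [ 0.48  0.29  2.09 -0.82  0.32 -0.4 ]
[[-0.839 -0.029  0.543]
 [-0.022  1.     0.02 ]
 [-0.544  0.004 -0.839]]
tilt 32.9 vec [32.9  1.2]
out in tool [-37.8  21.6  24.6] up [-27.2   0.2 -42. ]
[475.7 220.5  62.2] 21.944672035874888 [-0.02625174  0.27764617 -1.41654826]
```

View pics/s7.png

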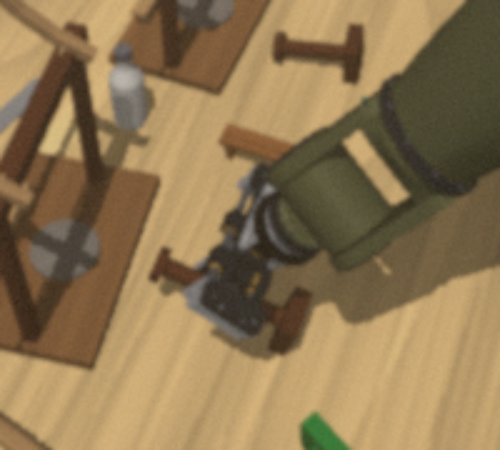

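```bash
cat >> post.py <<'E'
def fitfree(P,L,x0):
    """x0=(foot xyz, az, elev[, roll])"""
    def f(p):
        ce,se=np.cos(p[4]),np.sin(p[4]); ax=np.array([ce*np.cos(p[3]),ce*np.sin(p[3]),se]); h=np.array([-np.sin(p[3]),np.cos(p[3]),0])
        return sdf((P-p[:3])@np.c_[np.cross(h,ax),h,ax],L)
    r=least_squares(f,x0,loss="soft_l1",f_scale=2); return r.x,np.abs(r.fun)
def grab(names=("scene","side")):
    A=[];B=[]
    for n in names:
        c=cam(n); W=c["W"].reshape(-1,3); k=np.isfinite(W[:,0]); A.append(W[k]); B.append(c["color"].reshape(-1,3)[k].astype(int))
    return np.vstack(A),np.vstack(B)
def brown(P,C,b):
    k=(P[:,0]>b[0])&(P[:,0]<b[1])&(P[:,1]>b[2])&(P[:,1]<b[3])&(P[:,2]>b[4])&(P[:,2]<b[5])
    k&=(C[:,2]<130)&(C[:,2]-C[:,0]>14)&(C[:,2]-C[:,1]>8); return P[k]
E
python3 - <<'E'
from post import *
P,C=grab(); Q=brown(P,C,(340,570,150,300,6,200)); print(len(Q))
for e in (0,.3,.6):
    p,er=fitfree(Q,170,(371,215,30,.05,e)); print(p[:3].round(1),np.degrees(p[3:]).round(1),np.median(er).round(2),np.percentile(er,90).round(1))
E
```

```text
1464
[378.8 220.2  83. ] [ 1.9 -6.3] 14.83 68.4
[378.8 220.2  83. ] [ 1.9 -6.3] 14.83 68.4
[378.8 220.2  83. ] [ 1.9 -6.3] 14.83 68.4
```

```bash
python3 - <<'E'
from post import *
P,C=grab(("side","scene"))
for b in [(505,565,195,245,8,140),(340,425,180,260,8,110)]:
    Q=brown(P,C,b); print(len(Q),np.percentile(Q,[5,50,95],axis=0).round(0).tolist())
E
```

```text
214 [[507.0, 205.0, 60.0], [522.0, 222.0, 77.0], [534.0, 241.0, 90.0]]
570 [[361.0, 191.0, 13.0], [381.0, 215.0, 46.0], [408.0, 246.0, 60.0]]
```

The post is pivoting as planned: foot on the bench, top rising, slope about 15°. I continue the lift.

Call:
drive_tool([
  {"offset": [-3.2, 0, -8.6], "spin": 0, "jaw": 0},
  {"offset": [-3.2, 0, -8.6], "spin": 0, "jaw": 0},
  {"offset": [-3.2, 0, -8.6], "spin": 0, "jaw": 0},
  {"offset": [-3.2, 0, -8.6], "spin": 0, "jaw": 0},
  {"offset": [-3.2, 0, -8.6], "spin": 0, "jaw": 0},
  {"offset": [-3.2, 0, -8.6], "spin": 0, "jaw": 0},
])

```text
clock: 22.25
eef_pos: [421.4, 218.3, 180.9]
eef_rot: [3.137, 0.574, -3.115]
wrist_force: [0.3, 0.3, -1.5]
finger_gap: 21.8
```

```bash
python3 st.py; python3 - <<'E'
from post import *
from plan import pose
p,R,s=pose(); print((p+78*R[:,2]).round(1),s["finger_gap"],s["wrist_force"])
P,C=grab()
for b in [(480,565,185,255,60,240),(340,460,180,260,5,80)]:
    Q=brown(P,C,b); print(len(Q),np.percentile(Q,[5,50,95],axis=0).round(0).tolist() if len(Q) else 0)
E
```

```text
[421.4 218.3 180.9] [ 0.49  0.16  2.09 -0.6   0.43 -0.62]
[[-0.839 -0.029  0.543]
 [-0.022  1.     0.019]
 [-0.543  0.004 -0.84 ]]
tilt 32.9 vec [32.9  1.1]
out in tool [-37.6  22.1  24.4] up [-27.2   0.2 -42. ]
[463.8 219.8 115.4] 21.800306542603643 [ 0.26562525  0.25226557 -1.50048854]
286 [[481.0, 204.0, 129.0], [494.0, 220.0, 152.0], [509.0, 240.0, 163.0]]
660 [[377.0, 191.0, 15.0], [401.0, 217.0, 38.0], [432.0, 247.0, 63.0]]
```

The friction now holds the post at about 42° with its foot clear of the bench. Quick shakes along x, helped by gravity, should ratchet it towards hanging.

Call:
drive_tool([
  {"offset": [-8, 0, -13], "spin": 0, "jaw": 0},
  {"offset": [-33, -1, 21], "spin": 0, "jaw": 0},
  {"offset": [33, 1, -21], "spin": 0, "jaw": 0},
  {"offset": [-33, -1, 21], "spin": 0, "jaw": 0},
  {"offset": [33, 1, -21], "spin": 0, "jaw": 0},
  {"offset": [0, 0, 0], "spin": 0, "jaw": 0},
])

```text
clock: 22.95
eef_pos: [419.1, 217.9, 194.2]
eef_rot: [3.139, 0.571, -3.114]
wrist_force: [0.1, 0.6, -1.9]
finger_gap: 21.9
```

```bash
cat > ang.py <<'E'
from post import *
from plan import pose
import sys
p,R,s=pose(); g=p+78*R[:,2]; print("grasp",g.round(1),s["finger_gap"].round(1),s["wrist_force"].round(1))
P,C=grab()
for nm,b in [("top",(g[0]-10,g[0]+80,g[1]-35,g[1]+35,g[2]+15,g[2]+120)),("foot",(g[0]-130,g[0]+40,g[1]-42,g[1]+42,4,g[2]-30))]:
    Q=brown(P,C,b); print(nm,len(Q),np.percentile(Q,[5,50,95],axis=0).round(0).tolist() if len(Q) else 0)
E
python3 ang.py
```

```text
Traceback (most recent call last):
  File "ang.py", line 4, in <module>
    p,R,s=pose(); g=p+78*R[:,2]; print("grasp",g.round(1),s["finger_gap"].round(1),s["wrist_force"].round(1))
                                                          ^^^^^^^^^^^^^^^^^^^^^
AttributeError: 'float' object has no attribute 'round'
```

```bash
sed -i 's/s\["finger_gap"\].round(1)/round(s["finger_gap"],1)/' ang.py; python3 ang.py
```

```text
grasp [461.3 219.3 128.5] 21.9 [ 0.1  0.6 -1.9]
top 360 [[459.0, 203.0, 147.0], [476.0, 220.0, 176.0], [491.0, 239.0, 180.0]]
foot 718 [[443.0, 193.0, 8.0], [474.0, 221.0, 28.0], [495.0, 248.0, 83.0]]
```

The post now hangs vertical, with the collar at about (472,220,175) and the foot at about (469,220). I'll use the kinematic model to choose a place to stand it where it can be re-gripped.

```bash
python3 - <<'E'
from kin import *
def show(nm,g,opts,fl=False):
    for t,z in opts:
        q,pe,ae=ik(g,t,z,fl); print(nm,g,"tilt",t,"az",z,"q",q.round(2),"err",pe.round(1),ae.round(1))
for g in ([510,150,65],[520,110,65],[440,110,140],[650,212,86],[580,212,110],[560,180,150]): show("tall",g,[(42,0),(42,6)])
for g in ([490,-176,24],[490,-170,80],[480,-170,110]): show("short33",g,[(33,2)]); show("short33f",g,[(33,2)],True)
for g in ([490,-170,45],[648,-213,66]): show("short42",g,[(42,3)]);show("short42f",g,[(42,3)],True)
E
```

```text
tall [510, 150, 65] tilt 42 az 0 q [0.3  0.3  2.19 4.18 0.22 0.76] err 4.5 2.6
tall [510, 150, 65] tilt 42 az 6 q [0.26 0.29 2.19 4.18 0.12 0.65] err 0.2 0.1
tall [520, 110, 65] tilt 42 az 0 q [0.19 0.29 2.19 4.18 0.14 0.68] err 1.2 0.8
tall [520, 110, 65] tilt 42 az 6 q [0.14 0.28 2.19 3.54 0.07 1.2 ] err 0.0 0.0
tall [440, 110, 140] tilt 42 az 0 q [ 0.26 -0.07  2.33 -0.81  0.24 -0.59] err 0.0 0.0
tall [440, 110, 140] tilt 42 az 6 q [ 0.2  -0.08  2.34 -0.39  0.17 -1.12] err 0.0 0.0
tall [650, 212, 86] tilt 42 az 0 q [ 0.34  0.51  1.76 -0.94  0.28 -0.39] err 0.0 0.0
tall [650, 212, 86] tilt 42 az 6 q [ 0.31  0.5   1.77 -0.76  0.2  -0.66] err 0.0 0.0
tall [580, 212, 110] tilt 42 az 0 q [ 0.39  0.36  1.92 -1.    0.31 -0.29] err 0.0 0.0
tall [580, 212, 110] tilt 42 az 6 q [ 0.36  0.34  1.94 -0.88  0.22 -0.51] err 0.0 0.0
tall [560, 180, 150] tilt 42 az 0 q [ 0.34  0.22  1.98 -0.78  0.32 -0.55] err 0.0 0.0
tall [560, 180, 150] tilt 42 az 6 q [ 0.3   0.21  2.   -0.57  0.25 -0.87] err 0.0 0.0
short33 [490, -176, 24] tilt 33 az 2 q [-0.58  0.4   2.16  1.63  0.35  2.55] err 10.8 6.6
short33f [490, -176, 24] tilt 33 az 2 q [-0.57  0.38  2.11  1.09  0.35 -0.02] err 0.0 0.0
short33 [490, -170, 80] tilt 33 az 2 q [-0.52  0.23  2.07  0.56  0.45 -2.55] err 6.0 4.4
short33f [490, -170, 80] tilt 33 az 2 q [-0.55  0.24  2.1   0.8   0.43  0.3 ] err 0.0 0.0
short33 [480, -170, 110] tilt 33 az 2 q [-0.54  0.15  2.09  0.56  0.51 -2.55] err 4.6 3.1
short33f [480, -170, 110] tilt 33 az 2 q [-0.57  0.16  2.1   0.71  0.49  0.41] err 0.0 0.0
short42 [490, -170, 45] tilt 42 az 3 q [-0.61  0.34  2.19  1.63  0.43  2.55] err 2.0 1.2
short42f [490, -170, 45] tilt 42 az 3 q [-0.61  0.34  2.18  1.55  0.42 -0.51] err 0.0 0.0
short42 [648, -213, 66] tilt 42 az 3 q [-0.46  0.55  1.69  0.64  0.42 -2.55] err 9.1 7.8
short42f [648, -213, 66] tilt 42 az 3 q [-0.5   0.55  1.75  1.1   0.41  0.07] err 0.0 0.0
```

Next steps for the tall post:
1. Set it on the bench to square it up.
2. Slide the grip down to about h = 102.
3. Hold it firmly and ratchet the tilt up with the post in hand.

Call:
drive_tool([
  {"offset": [2.7, 0, 4.2], "spin": 0, "jaw": 0},
  {"offset": [2.7, 0, 4.2], "spin": 0, "jaw": 0},
  {"offset": [1.1, 0, 1.7], "spin": 0, "jaw": 0},
  {"offset": [1.1, 0, 1.7], "spin": 0, "jaw": 0},
  {"offset": [0, 0, 0], "spin": 0, "jaw": 0},
])

```text
clock: 23.55
eef_pos: [421.4, 218.4, 182.3]
eef_rot: [3.136, 0.575, -3.116]
wrist_force: [-0.8, -0.3, 2.0]
finger_gap: 21.9
```

```bash
python3 ang.py
```

```text
grasp [463.9 220.  116.8] 21.9 [-0.8 -0.3  2. ]
top 377 [[463.0, 203.0, 136.0], [481.0, 220.0, 170.0], [498.0, 239.0, 175.0]]
foot 727 [[444.0, 193.0, 6.0], [475.0, 223.0, 22.0], [500.0, 248.0, 71.0]]
```

Call:
drive_tool([
  {"offset": [0, 0, 0], "spin": 0, "jaw": 27},
  {"offset": [0, 0, 0], "spin": 0, "jaw": 36},
  {"offset": [-2, 0, 6], "spin": 0, "jaw": 36},
  {"offset": [0, 0, 6], "spin": 0, "jaw": 36},
  {"offset": [1, 0, 5], "spin": 0, "jaw": 36},
  {"offset": [0, 0, 0], "spin": 0, "jaw": 36},
])

```text
clock: 24.25
eef_pos: [431.4, 218.6, 167.7]
eef_rot: [3.137, 0.574, -3.115]
wrist_force: [0.6, 0.5, -0.8]
finger_gap: 35.8
```

```bash
python3 ang.py; python3 - <<'E'
from h import *
c=cam("side"); d=cam("scene")
cv2.imwrite("pics/s8.png",np.hstack([cv2.resize(c["color"][180:320,240:400],(400,350)),cv2.resize(d["color"][110:250,290:450],(400,350))]))
E
```

```text
grasp [473.7 220.1 102.1] 35.8 [ 0.6  0.5 -0.8]
top 313 [[465.0, 202.0, 123.0], [475.0, 218.0, 168.0], [490.0, 240.0, 173.0]]
foot 610 [[443.0, 193.0, 5.0], [475.0, 224.0, 20.0], [499.0, 249.0, 54.0]]
```

View pics/s8.png

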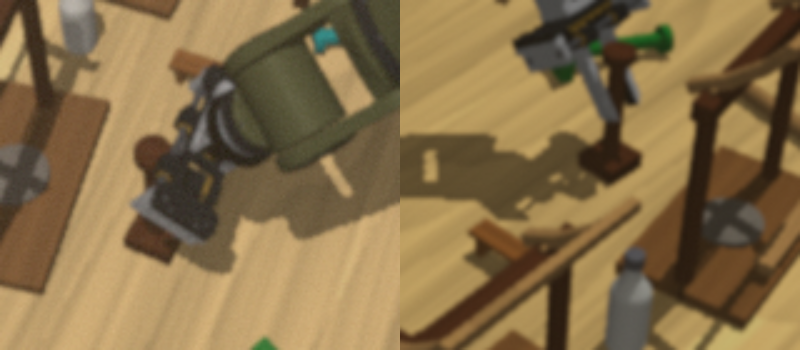

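The post stands upright by itself between the fingers. Now a firm grip, then lift and ratchet the tilt outward over open air.

```bash
python3 - <<'E'
from plan import *
p,R,s=pose()
p1,R1=rows([(p+[0,0,260],0,0),(p+[200,-75,390],0,0)],grasp=False)
q=.16; u=np.array([np.cos(q),np.sin(q),0])
print("ratchet",(R.T@(u*43+[0,0,25])).round(1))
E
```

```text
-> [431.36496946 218.82931573 428.66504018] n=6 jaw 0
   [-23.6, 0.2, -36.4] 0.0
   [-23.6, 0.2, -36.4] 0.0
   [-23.6, 0.2, -36.3] 0.0
   [-23.5, 0.2, -36.4] 0.0
   [-23.6, 0.2, -36.3] 0.0
   [-23.5, 0.2, -36.4] 0.0
-> [631.36496946 143.82931573 558.66504018] n=6 jaw 0
   [-39.5, -13.4, -0.3] 0.0
   [-39.5, -13.4, -0.3] 0.0
   [-39.5, -13.4, -0.3] 0.0
   [-39.4, -13.4, -0.3] 0.0
   [-39.5, -13.3, -0.3] 0.0
   [-39.4, -13.4, -0.3] 0.0
ratchet [-49.4   5.7   2.2]
```

Call:
drive_tool([
  {"offset": [0, 0, 0], "spin": 0, "jaw": 0},
  {"offset": [0, 0, 0], "spin": 0, "jaw": 0},
  {"offset": [0, 0, 0], "spin": 0, "jaw": 0},
  {"offset": [-11, 0, -17], "spin": 0, "jaw": 0},
  {"offset": [-23.5, 0, -36.4], "spin": 0, "jaw": 0},
  {"offset": [-23.5, 0, -36.4], "spin": 0, "jaw": 0},
  {"offset": [-23.5, 0, -36.4], "spin": 0, "jaw": 0},
  {"offset": [-23.5, 0, -36.4], "spin": 0, "jaw": 0},
  {"offset": [-23.5, 0, -36.4], "spin": 0, "jaw": 0},
  {"offset": [-23.5, 0, -36.4], "spin": 0, "jaw": 0},
  {"offset": [-39.5, -13.4, 0], "spin": 0, "jaw": 0},
  {"offset": [-39.5, -13.4, 0], "spin": 0, "jaw": 0},
  {"offset": [-39.5, -13.4, 0], "spin": 0, "jaw": 0},
  {"offset": [-39.5, -13.4, 0], "spin": 0, "jaw": 0},
  {"offset": [-39.5, -13.4, 0], "spin": 0, "jaw": 0},
  {"offset": [-39.5, -13.4, 0], "spin": 0, "jaw": 0},
], force=30)

```text
clock: 26.05
eef_pos: [633.2, 141.6, 577.8]
eef_rot: [3.136, 0.574, -3.115]
wrist_force: [-0.1, 0.3, -1.2]
finger_gap: 21.4
```

```bash
python3 st.py; python3 -c "
from plan import *
s=manip.read_state();print(s['finger_gap'],s['wrist_force'])"
```

```text
[633.2 141.6 577.8] [ 0.19  0.28  0.99 -0.08  1.3  -1.42]
[[-0.839 -0.029  0.543]
 [-0.022  1.     0.02 ]
 [-0.543  0.004 -0.84 ]]
tilt 32.9 vec [32.9  1.2]
out in tool [-41.4   7.8  26.9] up [-27.2   0.2 -42. ]
21.447934417995 [-0.12178326  0.31534716 -1.20745435]
```

Call:
drive_tool([
  {"offset": [-48, 6, 3], "spin": 0, "jaw": 0},
  {"offset": [-48, 6, 3], "spin": 0, "jaw": 0},
  {"offset": [-48, 6, 3], "spin": 0, "jaw": 0},
  {"offset": [-48, 6, 3], "spin": 0, "jaw": 0},
  {"offset": [-48, 6, 3], "spin": 0, "jaw": 0},
  {"offset": [-48, 6, 3], "spin": 0, "jaw": 0},
  {"offset": [-48, 6, 3], "spin": 0, "jaw": 0},
  {"offset": [-48, 6, 3], "spin": 0, "jaw": 0},
  {"offset": [-48, 6, 3], "spin": 0, "jaw": 0},
])

```text
clock: 26.95
eef_pos: [772.7, 156.5, 629.9]
eef_rot: [3.11, 0.727, -3.119]
wrist_force: [0.1, -0.3, -2.0]
finger_gap: 21.4
```

```bash
python3 st.py
```

```text
[772.7 156.5 629.9] [ 0.17  0.73  0.24 -0.07  1.45 -1.45]
[[-0.747 -0.043  0.663]
 [-0.017  0.999  0.046]
 [-0.664  0.023 -0.747]]
tilt 41.7 vec [41.6  2.9]
out in tool [-37.    6.2  33.1] up [-33.2   1.2 -37.3]
```

Call:
drive_tool([
  {"offset": [-48, 6, 3], "spin": 0, "jaw": 0},
  {"offset": [-48, 6, 3], "spin": 0, "jaw": 0},
])

```text
clock: 27.15
eef_pos: [780.7, 155.6, 636.7]
eef_rot: [3.099, 0.785, -3.122]
wrist_force: [-0.1, -1.0, -1.7]
finger_gap: 21.7
```

```bash
python3 st.py; python3 - <<'E'
from plan import *
from kin import ik
for g in ([530,205,300],[530,212,155],[590,212,145],[632,212,130],[650,212,123]):
    q,pe,ae=ik(g,44,3.5); print(g,q.round(2),pe.round(1),ae.round(1))
p,R,s=pose(); sp=min(spin_to(R,[0,1,0]),key=abs); print(sp,(p+78*R[:,2]).round(1))
rows([([600,190,480],sp,0),([520,210,320],0,0),([530,212,150],0,0)])
E
```

```text
[780.7 155.6 636.7] [ 0.16  0.73  0.24 -0.06  1.39 -1.46]
[[-0.707 -0.049  0.705]
 [-0.014  0.998  0.056]
 [-0.707  0.03  -0.707]]
tilt 45.0 vec [44.9  3.6]
out in tool [-35.    5.7  35.2] up [-35.3   1.5 -35.3]
[530, 205, 300] [ 0.41 -0.03  1.89 -0.43  0.6  -0.95] 0.0 0.0
[530, 212, 155] [ 0.42  0.18  2.04 -0.93  0.31 -0.4 ] 0.0 0.0
[590, 212, 145] [ 0.37  0.3   1.91 -0.86  0.28 -0.5 ] 0.0 0.0
[632, 212, 130] [ 0.34  0.4   1.81 -0.83  0.26 -0.56] 0.0 0.0
[650, 212, 123] [ 0.33  0.44  1.77 -0.81  0.25 -0.58] 0.0 0.0
0.7979143761677908 [835.7 160.  581.5]
-> [600, 190, 480] n=6 jaw 0
   [39.7, 6.4, -15.5] 0.13
   [39.7, 6.4, -15.4] 0.13
   [39.7, 6.3, -15.5] 0.13
   [39.7, 6.1, -15.4] 0.13
   [39.7, 6.1, -15.5] 0.13
   [39.7, 6.0, -15.4] 0.13
-> [520, 210, 320] n=4 jaw 0
   [42.4, 4.2, 14.4] 0.0
   [42.4, 4.2, 14.5] 0.0
   [42.4, 4.2, 14.4] 0.0
   [42.5, 4.2, 14.5] 0.0
-> [530, 212, 150] n=4 jaw 0
   [28.2, -1.3, 31.8] 0.0
   [28.3, -1.3, 31.8] 0.0
   [28.2, -1.3, 31.9] 0.0
   [28.3, -1.2, 31.8] 0.0
```

Call:
drive_tool([
  {"offset": [39.7, 6.4, -15.5], "spin": -0.4, "jaw": 0},
  {"offset": [39.7, 6.4, -15.5], "spin": -0.4, "jaw": 0},
  {"offset": [39.7, 6.4, -15.5], "spin": -0.4, "jaw": 0},
  {"offset": [39.7, 6.4, -15.5], "spin": -0.4, "jaw": 0},
  {"offset": [39.7, 6.4, -15.5], "spin": -0.4, "jaw": 0},
  {"offset": [39.7, 6.4, -15.5], "spin": -0.4, "jaw": 0},
  {"offset": [42.4, 4.2, 14.4], "spin": 0, "jaw": 0},
  {"offset": [42.4, 4.2, 14.4], "spin": 0, "jaw": 0},
  {"offset": [42.4, 4.2, 14.4], "spin": 0, "jaw": 0},
  {"offset": [42.4, 4.2, 14.4], "spin": 0, "jaw": 0},
  {"offset": [0, 0, 0], "spin": 0, "jaw": 0},
])

```text
clock: 28.25
eef_pos: [511.1, 190.4, 393.3]
eef_rot: [3.136, 0.777, -3.073]
wrist_force: [0.3, 1.3, -2.2]
finger_gap: 21.4
```

```bash
python3 st.py; python3 - <<'E'
from plan import *
p,R,s=pose(); print((p+78*R[:,2]).round(1),s["finger_gap"])
R0=np.array([[-0.839,-0.029,0.543],[-0.022,1.,0.02],[-0.543,0.004,-0.84]]); print("post dir",(R@R0.T@[0,0,1]).round(3))
rows([([532,212,155],0,0),([620,212,140],0,0)],step=45)
E
```

```text
[511.1 190.4 393.3] [ 0.35 -0.01  1.77 -0.32  0.64 -1.11]
[[-0.712 -0.073  0.699]
 [-0.049  0.997  0.054]
 [-0.701  0.004 -0.713]]
tilt 44.5 vec [44.4  3.4]
out in tool [-34.3  13.7  33.7] up [-35.    0.2 -35.7]
[565.6 194.6 337.7] 21.398808197612347
post dir [-0.201 -0.015  0.98 ]
-> [532, 212, 155] n=5 jaw 0
   [30.2, 3.8, 21.5] 0.0
   [30.2, 3.8, 21.6] 0.0
   [30.2, 3.8, 21.5] 0.0
   [30.2, 3.8, 21.6] 0.0
   [30.3, 3.8, 21.5] 0.0
-> [620, 212, 140] n=2 jaw 0
   [-26.1, -3.2, 36.1] 0.0
   [-26.0, -3.2, 36.1] 0.0
```

Call:
drive_tool([
  {"offset": [30, 4, 21.5], "spin": 0, "jaw": 0},
  {"offset": [30, 4, 21.5], "spin": 0, "jaw": 0},
  {"offset": [30, 4, 21.5], "spin": 0, "jaw": 0},
  {"offset": [30, 4, 21.5], "spin": 0, "jaw": 0},
  {"offset": [30, 4, 21.5], "spin": 0, "jaw": 0},
  {"offset": [0, 0, 0], "spin": 0, "jaw": 0},
])

```text
clock: 28.85
eef_pos: [483.0, 208.9, 218.5]
eef_rot: [3.136, 0.782, -3.076]
wrist_force: [-0.5, -0.0, -0.9]
finger_gap: 21.5
```

```bash
python3 st.py; python3 - <<'E'
from plan import *
from post import grab,brown
p,R,s=pose(); g=p+78*R[:,2]; print(g.round(1),s["finger_gap"])
P,C=grab()
for nm,b in [("top",(g[0]-60,g[0]+30,g[1]-35,g[1]+35,g[2]+25,g[2]+100)),("foot",(g[0]-40,g[0]+75,g[1]-45,g[1]+45,30,g[2]-50))]:
    Q=brown(P,C,b); print(nm,len(Q),np.percentile(Q,[3,50,97],axis=0).round(0).tolist() if len(Q) else 0)
rows([([600,212,138],0,0),([632,212,132],0,0)],step=40)
E
```

```text
[483.  208.9 218.5] [ 0.42  0.18  2.03 -0.92  0.3  -0.42]
[[-0.708 -0.07   0.703]
 [-0.047  0.998  0.052]
 [-0.705  0.004 -0.709]]
tilt 44.8 vec [44.7  3.3]
out in tool [-33.3  17.   33.2] up [-35.3   0.2 -35.5]
[537.8 213.  163.2] 21.546807237781465
top 543 [[480.0, 182.0, 193.0], [520.0, 212.0, 230.0], [541.0, 244.0, 257.0]]
foot 694 [[527.0, 186.0, 64.0], [556.0, 217.0, 83.0], [583.0, 244.0, 108.0]]
-> [600, 212, 138] n=2 jaw 0
   [-10.8, -2.9, 31.8] 0.0
   [-10.8, -3.0, 31.7] 0.0
-> [632, 212, 132] n=1 jaw 0
   [-18.2, -2.3, 26.8] 0.0
```

Call:
drive_tool([
  {"offset": [-7, -2.5, 22], "spin": 0, "jaw": 0},
  {"offset": [-7, -2.5, 22], "spin": 0, "jaw": 0},
  {"offset": [-9, -2.5, 22], "spin": 0, "jaw": 0},
  {"offset": [-15, -2.5, 20], "spin": 0, "jaw": 0},
  {"offset": [0, 0, 0], "spin": 0, "jaw": 0},
])

```text
clock: 29.45
eef_pos: [574.6, 204.9, 189.5]
eef_rot: [3.133, 0.79, -3.078]
wrist_force: [0.6, 0.1, -1.3]
finger_gap: 21.1
```

```bash
python3 st.py; python3 - <<'E'
from plan import *
p,R,s=pose(); g=p+78*R[:,2]; print(g.round(1),s["finger_gap"],s["wrist_force"])
rows([([632,211,131],0,0),([632,211,126],0,0),([650,211,122],0,0)],step=10)
E
```

```text
[574.6 204.9 189.5] [ 0.33  0.38  1.84 -0.89  0.24 -0.5 ]
[[-0.702 -0.069  0.708]
 [-0.045  0.998  0.053]
 [-0.71   0.006 -0.704]]
tilt 45.3 vec [45.1  3.4]
out in tool [-33.9  13.1  34.3] up [-35.5   0.3 -35.2]
[629.9 209.1 134.6] 21.07656395221439 [ 0.58042847  0.08778267 -1.27023215]
-> [632, 211, 131] n=1 jaw 0
   [1.0, 1.7, 4.2] 0.0
-> [632, 211, 126] n=1 jaw 0
   [3.6, 0.0, 3.5] 0.0
-> [650, 211, 122] n=2 jaw 0
   [-4.9, -0.6, 7.8] 0.0
   [-4.9, -0.7, 7.7] 0.0
```

Call:
drive_tool([
  {"offset": [1, 2, 4], "spin": 0, "jaw": 0},
  {"offset": [1.4, 0, 1.4], "spin": 0, "jaw": 0},
  {"offset": [1.4, 0, 1.4], "spin": 0, "jaw": 0},
  {"offset": [0, 0, 0], "spin": 0, "jaw": 0},
], force=6)

```text
clock: 29.85
eef_pos: [573.8, 208.3, 181.8]
eef_rot: [3.132, 0.79, -3.076]
wrist_force: [0.9, 0.3, 7.1]
finger_gap: 21.7
```

```bash
cat > chk.py <<'E'
from plan import *
from post import grab,brown
import sys
L=float(sys.argv[1]); h=float(sys.argv[2])
p,R,s=pose(); g=p+78*R[:,2]; print("g",g.round(1),round(s["finger_gap"],1),s["wrist_force"].round(1))
P,C=grab()
for nm,b in [("collar",(g[0]-45,g[0]+32,g[1]-28,g[1]+28,g[2]+L-h-14,g[2]+L-h+10)),("foot",(g[0]-45,g[0]+55,g[1]-45,g[1]+45,26,48))]:
    Q=brown(P,C,b); print(nm,len(Q),np.percentile(Q,[3,50,97],axis=0).round(0).tolist() if len(Q) else 0)
E
python3 chk.py 170 102
```

```text
g [629.1 212.7 126.9] 21.7 [0.9 0.3 7.1]
collar 177 [[598.0, 194.0, 184.0], [613.0, 215.0, 193.0], [630.0, 232.0, 198.0]]
foot 348 [[617.0, 186.0, 28.0], [642.0, 221.0, 42.0], [676.0, 243.0, 47.0]]
```

Call:
drive_tool([
  {"offset": [-2.3, -0.3, 2.3], "spin": 0, "jaw": 0},
  {"offset": [-2.3, -0.3, 2.3], "spin": 0, "jaw": 0},
  {"offset": [-2.1, -0.3, 2.7], "spin": 0, "jaw": 0},
  {"offset": [-2, -0.3, 2.8], "spin": 0, "jaw": 0},
  {"offset": [-1.9, -0.3, 2.9], "spin": 0, "jaw": 0},
  {"offset": [-1.6, -0.3, 3], "spin": 0, "jaw": 0},
  {"offset": [0, 0, 0], "spin": 0, "jaw": 0},
], force=4)

```text
clock: 30.65
eef_pos: [593.6, 207.0, 176.3]
eef_rot: [3.134, 0.785, -3.076]
wrist_force: [0.8, 0.7, 3.3]
finger_gap: 21.7
```

```bash
python3 chk.py 170 102
```

```text
g [648.6 211.2 121.2] 21.7 [0.8 0.7 3.3]
collar 294 [[627.0, 191.0, 182.0], [648.0, 210.0, 191.0], [667.0, 231.0, 195.0]]
foot 502 [[622.0, 183.0, 27.0], [657.0, 220.0, 41.0], [680.0, 242.0, 46.0]]
```

Call:
drive_tool([
  {"offset": [-1.4, 0, 1.4], "spin": 0, "jaw": 0},
  {"offset": [0, 0, 0], "spin": 0, "jaw": 23},
  {"offset": [0, 0, 0], "spin": 0, "jaw": 26},
  {"offset": [0, 0, 0], "spin": 0, "jaw": 36},
  {"offset": [0, 0, 0], "spin": 0, "jaw": 50},
  {"offset": [0, 0, -15], "spin": 0, "jaw": 56},
  {"offset": [0, 0, -35], "spin": 0, "jaw": 56},
  {"offset": [0, 0, -45], "spin": 0, "jaw": 56},
  {"offset": [0, 0, -45], "spin": 0, "jaw": 56},
])

```text
clock: 31.65
eef_pos: [495.2, 199.5, 276.0]
eef_rot: [3.134, 0.784, -3.076]
wrist_force: [1.3, 0.9, 0.1]
finger_gap: 56.0
```

```bash
python3 st.py; python3 - <<'E'
from post import *
P,C=grab()
for nm,b in [("collar",(615,685,180,245,174,205)),("foot",(600,700,170,255,26,48)),("short",(390,560,-240,-110,8,70))]:
    Q=brown(P,C,b); print(nm,len(Q),np.percentile(Q,[3,50,97],axis=0).round(0).tolist())
Q=brown(P,C,(390,560,-240,-110,6,70))
p,e=min((fitpost(Q,115,x0) for x0 in [(418,-188,.1),(418,-180,0)]),key=lambda t:t[1].mean()); print("short",p[:2].round(1),np.degrees(p[2]).round(1),np.median(e).round(2),np.percentile(e,90).round(1))
from plan import *
p,R,s=pose(); print((p+78*R[:,2]).round(1),spin_to(R,[0,-1,0]))
E
```

```text
[495.2 199.5 276. ] [ 0.38  0.09  1.96 -0.6   0.39 -0.78]
[[-0.706 -0.071  0.704]
 [-0.046  0.997  0.054]
 [-0.706  0.005 -0.708]]
tilt 44.9 vec [44.8  3.4]
out in tool [-33.6  15.4  33.7] up [-35.3   0.3 -35.4]
collar 291 [[630.0, 193.0, 180.0], [649.0, 212.0, 190.0], [670.0, 233.0, 194.0]]
foot 607 [[621.0, 183.0, 28.0], [650.0, 213.0, 41.0], [680.0, 242.0, 45.0]]
short 545 [[418.0, -217.0, 13.0], [439.0, -191.0, 38.0], [506.0, -163.0, 59.0]]
short [ 417.4 -189.6] 7.6 1.16 3.1
[550.2 204.4 225.3] (np.float64(-177.4185553453393), np.float64(2.581444654660686))
```

The tall post stands at the footing centre: foot (650.5, 212.5), collar (650, 213), footing (650.1, 211.9). Now the short post.

```bash
python3 - <<'E'
from plan import *
from kin import ik
for g in ([500,100,230],[450,-50,210],[440,-180,190],[448,-182,80],[496,-178.6,32],[500,-178,110],[648,-213,72]):
    q,pe,ae=ik(g,45,4.4,True); print(g,q.round(2),pe.round(1),ae.round(1))
rows([([442,-182,185],180,60),([446,-182,82],0,60),([496,-178.6,31.5],0,50)])
E
```

```text
[500, 100, 230] [ 0.15 -0.12  2.15 -0.16  0.34  1.77] 0.0 0.0
[450, -50, 210] [-0.36 -0.24  2.28  0.73  0.47  0.58] 0.0 0.0
[440, -180, 190] [-0.75 -0.07  2.21  0.98  0.67  0.05] 0.0 0.0
[448, -182, 80] [-0.74  0.21  2.26  1.45  0.55 -0.5 ] 0.0 0.0
[496, -178.6, 32] [-0.65  0.4   2.17  1.71  0.49 -0.71] 0.0 0.0
[500, -178, 110] [-0.64  0.21  2.15  1.31  0.5  -0.25] 0.0 0.0
[648, -213, 72] [-0.52  0.55  1.76  1.26  0.43 -0.11] 0.0 0.0
-> [442, -182, 185] n=22 jaw 60
   [5.5, -17.2, -3.2] 8.18
   [3.0, -17.8, -3.2] 8.18
   [0.5, -18.0, -3.2] 8.18
   [-2.1, -17.9, -3.2] 8.18
   [-4.6, -17.5, -3.2] 8.18
   [-7.1, -16.6, -3.2] 8.18
   [-9.3, -15.4, -3.2] 8.18
   [-11.5, -14.0, -3.2] 8.18
   [-13.3, -12.2, -3.2] 8.18
   [-14.9, -10.2, -3.2] 8.18
   [-16.2, -7.9, -3.2] 8.18
   [-17.2, -5.6, -3.2] 8.18
   [-17.8, -3.0, -3.2] 8.18
   [-18.0, -0.5, -3.2] 8.18
   [-17.9, 2.1, -3.2] 8.18
   [-17.5, 4.6, -3.2] 8.18
   [-16.6, 7.1, -3.2] 8.18
   [-15.5, 9.3, -3.2] 8.18
   [-14.0, 11.4, -3.2] 8.18
   [-12.2, 13.3, -3.2] 8.18
   [-10.1, 14.9, -3.1] 8.18
   [-7.9, 16.3, -3.2] 8.18
-> [446, -182, 82] n=3 jaw 60
   [-23.5, 0.3, 25.1] 0.0
   [-23.5, 0.4, 25.1] 0.0
   [-23.5, 0.3, 25.0] 0.0
-> [496, -178.6, 31.5] n=2 jaw 50
   [-0.4, 0.3, 35.6] 0.0
   [-0.3, 0.3, 35.5] 0.0
```

Call:
drive_tool([
  {"offset": [5.5, -17, -3.2], "spin": 8.18, "jaw": 60},
  {"offset": [3, -18, -3.2], "spin": 8.18, "jaw": 60},
  {"offset": [0.5, -18, -3.2], "spin": 8.18, "jaw": 60},
  {"offset": [-2, -18, -3.2], "spin": 8.18, "jaw": 60},
  {"offset": [-4.5, -17.5, -3.2], "spin": 8.18, "jaw": 60},
  {"offset": [-7, -16.6, -3.2], "spin": 8.18, "jaw": 60},
  {"offset": [-9.3, -15.4, -3.2], "spin": 8.18, "jaw": 60},
  {"offset": [-11.5, -14, -3.2], "spin": 8.18, "jaw": 60},
  {"offset": [-13.3, -12.2, -3.2], "spin": 8.18, "jaw": 60},
  {"offset": [-15, -10, -3.2], "spin": 8.18, "jaw": 60},
  {"offset": [-16, -8, -3.2], "spin": 8.18, "jaw": 60},
  {"offset": [-17, -5.6, -3.2], "spin": 8.18, "jaw": 60},
  {"offset": [-18, -3, -3.2], "spin": 8.18, "jaw": 60},
  {"offset": [-18, -0.5, -3.2], "spin": 8.18, "jaw": 60},
  {"offset": [-18, 2, -3.2], "spin": 8.18, "jaw": 60},
  {"offset": [-17.5, 4.6, -3.2], "spin": 8.18, "jaw": 60},
  {"offset": [-16.6, 7, -3.2], "spin": 8.18, "jaw": 60},
  {"offset": [-15.5, 9.3, -3.2], "spin": 8.18, "jaw": 60},
  {"offset": [-14, 11.4, -3.2], "spin": 8.18, "jaw": 60},
  {"offset": [-12, 13.3, -3.2], "spin": 8.18, "jaw": 60},
])

```text
clock: 33.75
eef_pos: [396.9, -152.3, 239.7]
eef_rot: [2.879, -0.748, 0.451]
wrist_force: [0.7, -0.1, 0.2]
finger_gap: 59.7
```

```bash
python3 st.py; python3 - <<'E'
from plan import *
p,R,s=pose(); print((p+78*R[:,2]).round(1)); u=np.array([np.cos(.105),np.sin(.105),0]); 
sp=min(spin_to(R,[-np.sin(.105),np.cos(.105),0]),key=abs); print(sp)
rows([([443,-184,140],sp,60),([446,-184,82],0,60),([496,-178.6,31.5],0,50)])
E
```

```text
[ 396.9 -152.3  239.7] [-0.65 -0.08  2.24  1.01  0.59 -0.18]
[[ 0.659  0.263  0.704]
 [ 0.32  -0.946  0.053]
 [ 0.68   0.19  -0.708]]
tilt 44.9 vec [44.8  3.4]
out in tool [16.7 39.  26.5] up [ 34.    9.5 -35.4]
[ 451.8 -148.1  184.5]
14.405677156068577
-> [443, -184, 140] n=2 jaw 60
   [-23.8, 11.6, 11.7] 7.2
   [-22.1, 14.5, 11.6] 7.2
-> [446, -184, 82] n=2 jaw 60
   [-19.4, -0.3, 21.6] 0.0
   [-19.5, -0.3, 21.6] 0.0
-> [496, -178.6, 31.5] n=2 jaw 50
   [-0.0, -0.8, 35.6] 0.0
   [-0.0, -0.8, 35.6] 0.0
```

Call:
drive_tool([
  {"offset": [-24, 11.5, 11.7], "spin": 7.8, "jaw": 60},
  {"offset": [-22, 14.5, 11.6], "spin": 7.8, "jaw": 60},
  {"offset": [-19.5, -0.3, 21.6], "spin": 0, "jaw": 60},
  {"offset": [-19.5, -0.3, 21.6], "spin": 0, "jaw": 60},
  {"offset": [0, 0, 0], "spin": 0, "jaw": 56},
])

```text
clock: 34.25
eef_pos: [390.3, -186.1, 134.3]
eef_rot: [-3.141, -0.78, 0.08]
wrist_force: [-0.7, 0.2, -0.9]
finger_gap: 56.8
```

```bash
python3 st.py; python3 - <<'E'
from plan import *
p,R,s=pose(); print((p+78*R[:,2]).round(1))
rows([([496,-178.6,31.5],0,50)])
c=cam("wrist"); cv2.imwrite("pics/w9.png",c["color"])
E
```

```text
[ 390.3 -186.1  134.3] [-0.74  0.21  2.27  1.46  0.54 -0.52]
[[ 0.709  0.08   0.701]
 [ 0.057 -0.997  0.056]
 [ 0.703 -0.    -0.711]]
tilt 44.7 vec [44.6  3.6]
out in tool [24.2 36.6 24. ] up [ 35.2  -0.  -35.5]
[ 444.9 -181.7   78.8]
-> [496, -178.6, 31.5] n=2 jaw 50
   [1.5, 0.5, 34.8] 0.0
   [1.6, 0.5, 34.8] 0.0
```

View pics/w9.png

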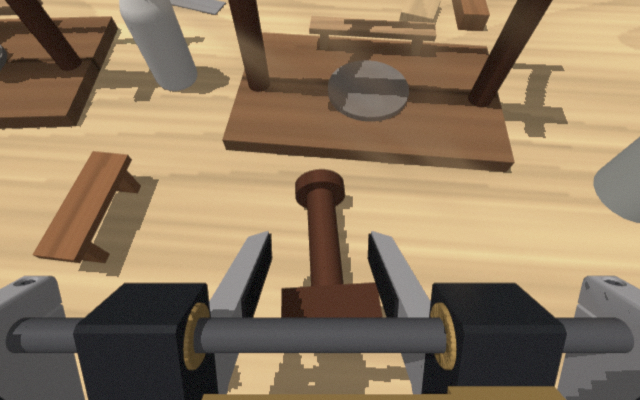

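The short post's shaft (column 322) is centred between the fingers (250 and 388), and the low footing shows behind it at (368,90).

Call:
drive_tool([
  {"offset": [1.5, 0.5, 35], "spin": 0, "jaw": 50},
  {"offset": [1.5, 0.5, 35], "spin": 0, "jaw": 50},
  {"offset": [0, 0, 0], "spin": 0, "jaw": 0},
  {"offset": [0, 0, 0], "spin": 0, "jaw": 0},
  {"offset": [0, 0, 0], "spin": 0, "jaw": 0},
  {"offset": [0, 0, 0], "spin": 0, "jaw": 0},
  {"offset": [0, 0, 0], "spin": 0, "jaw": 0},
], force=3)

```text
clock: 35.0
eef_pos: [442.8, -184.0, 91.5]
eef_rot: [3.134, -0.787, 0.086]
wrist_force: [-1.5, 0.6, 4.8]
finger_gap: 22.0
```

```bash
python3 st.py; python3 - <<'E'
from plan import *
p,R,s=pose(); g=p+78*R[:,2]; print(g.round(1),s["finger_gap"],s["wrist_force"])
print("up8",(R.T@[-2,0,8]).round(1),"x38",(R.T@[38,0,0]).round(1))
E
```

```text
[ 442.8 -184.    91.5] [-0.64  0.4   2.17  1.72  0.49 -0.72]
[[ 0.703  0.08   0.707]
 [ 0.06  -0.997  0.053]
 [ 0.708  0.005 -0.706]]
tilt 45.1 vec [45.   3.4]
out in tool [26.4 33.  26.7] up [ 35.4   0.3 -35.3]
[ 497.9 -179.9   36.4] 22.044651694003747 [-1.46030788  0.5694367   4.8333046 ]
up8 [ 4.3 -0.1 -7.1] x38 [26.7  3.  26.8]
```

Call:
drive_tool([
  {"offset": [3, 0, -4], "spin": 0, "jaw": 0},
  {"offset": [6, 0, -8], "spin": 0, "jaw": 0},
  {"offset": [7, 0, -7], "spin": 0, "jaw": 0},
  {"offset": [7, 0, -7], "spin": 0, "jaw": 0},
  {"offset": [7, 0, -7], "spin": 0, "jaw": 0},
  {"offset": [7, 0, -7], "spin": 0, "jaw": 0},
  {"offset": [7, 0, -7], "spin": 0, "jaw": 0},
  {"offset": [7, 0, -7], "spin": 0, "jaw": 0},
  {"offset": [7, 0, -7], "spin": 0, "jaw": 0},
  {"offset": [7, 0, -7], "spin": 0, "jaw": 0},
  {"offset": [7, 0, -7], "spin": 0, "jaw": 0},
  {"offset": [27, 3, 27], "spin": 0, "jaw": 0},
  {"offset": [-27, -3, -27], "spin": 0, "jaw": 0},
  {"offset": [27, 3, 27], "spin": 0, "jaw": 0},
  {"offset": [-27, -3, -27], "spin": 0, "jaw": 0},
  {"offset": [0, 0, 0], "spin": 0, "jaw": 0},
])

```text
clock: 36.6
eef_pos: [438.8, -182.8, 193.6]
eef_rot: [3.137, -0.784, 0.084]
wrist_force: [0.4, -0.5, 0.6]
finger_gap: 0.6
```

```bash
cat > ang2.py <<'E'
from post import *
from plan import pose
p,R,s=pose(); g=p+90*R[:,2]; print("axis pt",g.round(1),round(s["finger_gap"],1),s["wrist_force"].round(1))
P,C=grab()
for nm,b in [("top",(g[0]-35,g[0]+60,g[1]-35,g[1]+35,g[2]+8,g[2]+50)),("foot",(g[0]-125,g[0]+60,g[1]-45,g[1]+45,4,g[2]-35))]:
    Q=brown(P,C,b); print(nm,len(Q),np.percentile(Q,[3,50,97],axis=0).round(0).tolist() if len(Q) else 0)
E
python3 ang2.py
```

```text
axis pt [ 502.1 -177.9  129.9] 0.6 [ 0.4 -0.5  0.6]
top 2 [[475.0, -166.0, 144.0], [478.0, -166.0, 147.0], [480.0, -165.0, 149.0]]
foot 517 [[407.0, -204.0, 5.0], [516.0, -174.0, 24.0], [545.0, -147.0, 91.0]]
```

The short post slipped out of the tip grip. I'll see how it lies now.

```bash
python3 - <<'E'
from post import *
P,C=grab()
Q=brown(P,C,(390,600,-280,-70,6,140)); print(len(Q),np.percentile(Q,[2,25,50,75,98],axis=0).round(0).tolist())
c=cam("side");d=cam("scene")
cv2.imwrite("pics/s10.png",np.hstack([cv2.resize(c["color"][110:250,290:450],(400,350)),cv2.resize(d["color"][160:300,210:370],(400,350))]))
E
```

```text
1652 [[490.0, -261.0, 8.0], [520.0, -194.0, 15.0], [575.0, -175.0, 17.0], [588.0, -155.0, 62.0], [599.0, -87.0, 118.0]]
```

View pics/s10.png

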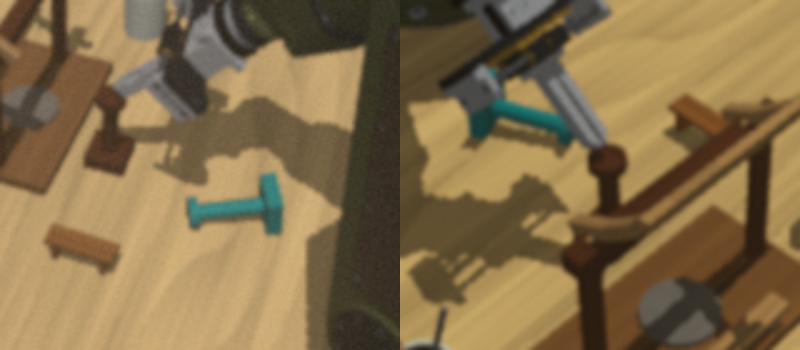

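By luck it stands upright on its foot on the bench. I'll measure it and grip it at h≈50.

```bash
python3 - <<'E'
from post import *
from plan import *
from kin import ik
P,C=grab()
for nm,b in [("collar",(470,560,-225,-125,98,122)),("shaft",(470,560,-225,-125,30,90)),("foot",(470,560,-225,-125,5,24))]:
    Q=brown(P,C,b); print(nm,len(Q),np.percentile(Q,[3,50,97],axis=0).round(0).tolist() if len(Q) else 0)
p,R,s=pose()
for g in ([470,-175,110],[516,-174,52],[516,-174,90],[580,-213,90],[648,-213,75]):
    q,pe,ae=ik(g,45,4.4,True); print(g,q.round(2),pe.round(1),ae.round(1))
E
```

```text
collar 291 [[500.0, -195.0, 104.0], [521.0, -177.0, 114.0], [538.0, -159.0, 118.0]]
shaft 191 [[506.0, -187.0, 35.0], [521.0, -176.0, 65.0], [530.0, -164.0, 89.0]]
foot 226 [[489.0, -203.0, 6.0], [509.0, -166.0, 19.0], [547.0, -146.0, 24.0]]
[470, -175, 110] [-0.68  0.16  2.21  1.32  0.53 -0.3 ] 0.0 0.0
[516, -174, 52] [-0.61  0.37  2.13  1.61  0.46 -0.57] 0.0 0.0
[516, -174, 90] [-0.6   0.28  2.12  1.41  0.47 -0.34] 0.0 0.0
[580, -213, 90] [-0.59  0.41  1.93  1.29  0.47 -0.2 ] 0.0 0.0
[648, -213, 75] [-0.52  0.54  1.76  1.24  0.43 -0.09] 0.0 0.0
```

```bash
python3 - <<'E'
from plan import *
p,R,s=pose(); g=p+78*R[:,2]; print(g.round(1))
rows([(g-50*R[:,2],0,50),([446,-181,125],0,56),([518.5,-176.5,52],0,56)],step=40)
E
```

```text
[ 495.9 -179.1  139.2]
-> [ 460.60721336 -181.80738174  174.52751192] n=2 jaw 50
   [0.0, 0.0, -25.0] 0.0
   [0.0, 0.0, -25.0] 0.0
-> [446, -181, 125] n=2 jaw 56
   [-22.6, -1.1, 12.4] 0.0
   [-22.7, -1.1, 12.4] 0.0
-> [518.5, -176.5, 52] n=3 jaw 56
   [-0.1, 0.3, 34.3] 0.0
   [-0.1, 0.4, 34.3] 0.0
   [-0.1, 0.3, 34.3] 0.0
```

Call:
drive_tool([
  {"offset": [0, 0, -25], "spin": 0, "jaw": 0},
  {"offset": [0, 0, -25], "spin": 0, "jaw": 56},
  {"offset": [-22.6, -1, 12.4], "spin": 0, "jaw": 56},
  {"offset": [-22.6, -1, 12.4], "spin": 0, "jaw": 56},
  {"offset": [0, 0, 0], "spin": 0, "jaw": 56},
  {"offset": [0, 0, 0], "spin": 0, "jaw": 56},
  {"offset": [0, 0, 0], "spin": 0, "jaw": 56},
  {"offset": [0, 0, 0], "spin": 0, "jaw": 56},
])

```text
clock: 37.8
eef_pos: [391.4, -185.5, 181.0]
eef_rot: [3.134, -0.787, 0.086]
wrist_force: [-0.1, -0.8, 0.4]
finger_gap: 53.0
```

```bash
python3 - <<'E'
from plan import *
p,R,s=pose(); g=p+78*R[:,2]; print(g.round(1),s["finger_gap"],s["joints"].round(2),R[:,1].round(3))
rows([([518.5,-176.5,52],0,56)],step=36)
E
```

```text
[ 446.5 -181.4  125.9] 52.95799706327495 [-0.74  0.09  2.25  1.25  0.57 -0.27] [ 0.081 -0.997  0.005]
-> [518.5, -176.5, 52] n=3 jaw 56
   [-0.4, 0.2, 34.4] 0.0
   [-0.5, 0.2, 34.4] 0.0
   [-0.4, 0.2, 34.5] 0.0
```

Call:
drive_tool([
  {"offset": [-0.4, 0.2, 34], "spin": 0, "jaw": 56},
  {"offset": [-0.4, 0.2, 34], "spin": 0, "jaw": 56},
  {"offset": [-0.4, 0.2, 33], "spin": 0, "jaw": 56},
  {"offset": [0, 0, 0], "spin": 0, "jaw": 0},
  {"offset": [0, 0, 0], "spin": 0, "jaw": 0},
  {"offset": [0, 0, 0], "spin": 0, "jaw": 0},
  {"offset": [0, 0, 0], "spin": 0, "jaw": 0},
  {"offset": [0, 0, 0], "spin": 0, "jaw": 0},
  {"offset": [0, 0, 0], "spin": 0, "jaw": 0},
], force=15)

```text
clock: 38.7
eef_pos: [461.4, -181.1, 108.8]
eef_rot: [3.134, -0.787, 0.085]
wrist_force: [-4.5, -1.3, 8.4]
finger_gap: 21.6
```

```bash
python3 - <<'E'
from plan import *
from post import grab,brown
p,R,s=pose(); g=p+78*R[:,2]; print(g.round(1),s["finger_gap"],s["wrist_force"].round(1))
P,C=grab()
for nm,b in [("collar",(470,560,-225,-125,98,122)),("foot",(470,560,-225,-125,5,24))]:
    Q=brown(P,C,b); print(nm,len(Q),np.percentile(Q,[3,50,97],axis=0).round(0).tolist() if len(Q) else 0)
rows([(g+[0,0,40],0,0),([575,-212,g[2]+33],0,0),([648.6,-213.2,g[2]+26],0,0)],step=25)
E
```

```text
[ 516.5 -177.    53.7] 21.58740880940921 [-4.5 -1.3  8.4]
collar 308 [[500.0, -195.0, 104.0], [520.0, -177.0, 115.0], [538.0, -158.0, 118.0]]
foot 187 [[489.0, -195.0, 6.0], [513.0, -162.0, 19.0], [547.0, -146.0, 23.0]]
-> [ 516.51175248 -176.99080612   93.71288541] n=2 jaw 0
   [14.1, 0.1, -14.1] 0.0
   [14.2, 0.1, -14.2] 0.0
-> [575, -212, np.float64(86.71288540973308)] n=3 jaw 0
   [11.4, 13.2, 14.8] 0.0
   [11.3, 13.2, 14.8] 0.0
   [11.4, 13.1, 14.8] 0.0
-> [648.6, -213.2, np.float64(79.71288540973308)] n=3 jaw 0
   [15.6, 2.3, 19.0] 0.0
   [15.5, 2.4, 19.0] 0.0
   [15.6, 2.3, 18.9] 0.0
```

Call:
drive_tool([
  {"offset": [7, 0, -7], "spin": 0, "jaw": 0},
  {"offset": [10.5, 0, -10.5], "spin": 0, "jaw": 0},
  {"offset": [10.5, 0, -10.5], "spin": 0, "jaw": 0},
  {"offset": [0, 0, 0], "spin": 0, "jaw": 0},
], force=25)

```text
clock: 39.2
eef_pos: [461.6, -180.8, 149.1]
eef_rot: [3.132, -0.788, 0.087]
wrist_force: [1.0, 0.0, -0.2]
finger_gap: 21.3
```

```bash
python3 - <<'E'
from plan import *
from post import grab,brown
p,R,s=pose(); g=p+78*R[:,2]; print(g.round(1),s["finger_gap"],s["wrist_force"].round(1))
P,C=grab()
for nm,b in [("collar",(470,560,-225,-125,g[2]+45,g[2]+75)),("foot",(470,560,-225,-125,g[2]-65,g[2]-25))]:
    Q=brown(P,C,b); print(nm,len(Q),np.percentile(Q,[3,50,97],axis=0).round(0).tolist() if len(Q) else 0)
rows([([570,-211,88],0,0),([610,-213.3,84],0,0),([646.5,-213.3,82],0,0)],step=25)
E
```

```text
[ 516.8 -176.7   94. ] 21.33182532173641 [ 1.   0.  -0.2]
collar 324 [[498.0, -195.0, 144.0], [520.0, -176.0, 155.0], [538.0, -157.0, 159.0]]
foot 412 [[489.0, -204.0, 42.0], [515.0, -171.0, 60.0], [538.0, -146.0, 65.0]]
-> [570, -211, 88] n=3 jaw 0
   [11.0, 13.0, 13.0] 0.0
   [10.9, 13.0, 13.0] 0.0
   [11.0, 12.9, 13.1] 0.0
-> [610, -213.3, 84] n=2 jaw 0
   [12.6, 2.8, 15.5] 0.0
   [12.6, 2.7, 15.4] 0.0
-> [646.5, -213.3, 82] n=2 jaw 0
   [12.1, 1.5, 13.6] 0.0
   [12.1, 1.5, 13.6] 0.0
```

Call:
drive_tool([
  {"offset": [11, 13, 13], "spin": 0, "jaw": 0},
  {"offset": [11, 13, 13], "spin": 0, "jaw": 0},
  {"offset": [11, 13, 13], "spin": 0, "jaw": 0},
  {"offset": [12.6, 2.7, 15.4], "spin": 0, "jaw": 0},
  {"offset": [12.6, 2.7, 15.4], "spin": 0, "jaw": 0},
  {"offset": [12, 1.5, 13.6], "spin": 0, "jaw": 0},
  {"offset": [12, 1.5, 13.6], "spin": 0, "jaw": 0},
  {"offset": [0, 0, 0], "spin": 0, "jaw": 0},
])

```text
clock: 40.1
eef_pos: [592.2, -217.2, 135.8]
eef_rot: [3.136, -0.785, 0.085]
wrist_force: [-0.6, -0.4, -0.9]
finger_gap: 21.4
```

```bash
cat > chk2.py <<'E'
from plan import *
from post import grab,brown
p,R,s=pose(); g=p+78*R[:,2]; print("g",g.round(1),round(s["finger_gap"],1),s["wrist_force"].round(1))
P,C=grab()
for nm,b in [("collar",(615,685,-250,-180,g[2]+46,g[2]+72)),("foot",(605,695,-258,-168,28,g[2]-30))]:
    Q=brown(P,C,b); print(nm,len(Q),np.percentile(Q,[3,50,97],axis=0).round(0).tolist() if len(Q) else 0)
E
python3 chk2.py; python3 -c "
from plan import *
rows([([646.5,-213.3,77],0,0)])"
```

```text
g [ 647.2 -212.9   80.6] 21.4 [-0.6 -0.4 -0.9]
collar 309 [[631.0, -231.0, 131.0], [650.0, -214.0, 142.0], [669.0, -193.0, 145.0]]
foot 608 [[619.0, -241.0, 30.0], [658.0, -217.0, 46.0], [678.0, -183.0, 50.0]]
-> [646.5, -213.3, 77] n=1 jaw 0
   [-2.0, 0.4, 3.2] 0.0
```

Call:
drive_tool([
  {"offset": [-2.3, 1, 1.7], "spin": 0, "jaw": 0},
  {"offset": [-1, 0, 1], "spin": 0, "jaw": 0},
  {"offset": [-0.7, 0, 0.7], "spin": 0, "jaw": 0},
  {"offset": [-0.7, 0, 0.7], "spin": 0, "jaw": 0},
  {"offset": [0, 0, 0], "spin": 0, "jaw": 0},
], force=10)

```text
clock: 40.7
eef_pos: [591.0, -218.6, 130.9]
eef_rot: [3.135, -0.786, 0.085]
wrist_force: [0.0, 0.3, -1.1]
finger_gap: 22.2
```

```bash
python3 chk2.py
```

```text
g [ 646.  -214.4   75.7] 22.2 [ 0.   0.3 -1.1]
collar 313 [[629.0, -232.0, 127.0], [649.0, -215.0, 137.0], [667.0, -195.0, 140.0]]
foot 556 [[620.0, -242.0, 29.0], [657.0, -215.0, 41.0], [677.0, -185.0, 45.0]]
```

Call:
drive_tool([
  {"offset": [-0.7, 0, 0.7], "spin": 0, "jaw": 0},
  {"offset": [-0.7, 0, 0.7], "spin": 0, "jaw": 0},
  {"offset": [0, 0, 0], "spin": 0, "jaw": 0},
], force=5)

```text
clock: 41.1
eef_pos: [591.3, -218.8, 129.5]
eef_rot: [3.135, -0.787, 0.085]
wrist_force: [-2.7, -0.5, 4.0]
finger_gap: 22.0
```

Contact made, about 4 N. I'll release gently and withdraw along the tool axis.

Call:
drive_tool([
  {"offset": [0, 0, 0], "spin": 0, "jaw": 23},
  {"offset": [0, 0, 0], "spin": 0, "jaw": 26},
  {"offset": [0, 0, 0], "spin": 0, "jaw": 38},
  {"offset": [0, 0, 0], "spin": 0, "jaw": 50},
  {"offset": [0, 0, -12], "spin": 0, "jaw": 56},
  {"offset": [0, 0, -30], "spin": 0, "jaw": 56},
  {"offset": [0, 0, -45], "spin": 0, "jaw": 56},
  {"offset": [0, 0, -45], "spin": 0, "jaw": 56},
  {"offset": [0, 0, -45], "spin": 0, "jaw": 56},
  {"offset": [0, 0, 0], "spin": 0, "jaw": 56},
])

```text
clock: 42.1
eef_pos: [464.2, -228.8, 258.7]
eef_rot: [3.128, -0.79, 0.088]
wrist_force: [0.8, -0.4, -0.1]
finger_gap: 55.7
```

```bash
python3 - <<'E'
from post import *
P,C=grab(); s=manip.read_state(); print(s["clock"],s["finger_gap"],s["eef_pos"].round(0),s["wrist_force"].round(1))
for nm,b in [("S collar",(615,685,-250,-180,121,145)),("S foot",(605,695,-258,-168,28,44)),("T collar",(615,685,180,245,174,205)),("T foot",(600,700,170,255,28,46)),("frameL",(600,760,-350,-80,185,300)),("frameH",(600,760,80,350,240,360))]:
    Q=brown(P,C,b); print(nm,len(Q),np.percentile(Q,[3,50,97],axis=0).round(0).tolist())
O=np.load("/tmp/scene0.npz"); 
for t in ["trestle","glue_bottle","brush_jar","pin_hammer"]:
    r=finder.find_in("scene",t)[:1]; print(t,[np.round(x["uv"]).tolist() for x in r])
E
```

```text
42.2 55.88123329112881 [ 466. -228.  255.] [-0.4 -0.4 -0.7]
S collar 320 [[629.0, -233.0, 125.0], [649.0, -215.0, 136.0], [668.0, -196.0, 139.0]]
S foot 602 [[620.0, -242.0, 29.0], [654.0, -219.0, 40.0], [677.0, -186.0, 43.0]]
T collar 290 [[630.0, 193.0, 180.0], [649.0, 212.0, 191.0], [669.0, 232.0, 194.0]]
T foot 583 [[620.0, 183.0, 29.0], [650.0, 213.0, 41.0], [680.0, 242.0, 45.0]]
frameL 2251 [[630.0, -339.0, 189.0], [654.0, -234.0, 207.0], [726.0, -96.0, 289.0]]
frameH 2528 [[624.0, 88.0, 243.0], [658.0, 214.0, 261.0], [732.0, 334.0, 343.0]]
trestle [[328.0, 206.0]]
glue_bottle [[382.0, 233.0]]
brush_jar [[221.0, 312.0]]
pin_hammer [[466.0, 175.0]]
```

Both posts stand upright and centred, and the other things sit within 3 px of their starting positions. Handing in.

```bash
python3 -c "
from cell import manip
print(manip.sign_off())"
```

```text
the job is handed in; nothing more can be done
None
```

Both posts are standing upright on their footings, tall under the high beam first, then short under the low beam. I handed the job in at about 42.5 s of the 72 s allowed, with the gripper open and clear.

**How it was done:** I turned each lying post so its foot faced the robot, then raised the tall one and carried it in. The interface has no tilt command, so I drove the arm against its reach limit until the tool leaned about 45° forward. That let me slide the posts in under the beams.

**Last checks (camera depth, mm):**

| | Foot centre | Collar centre | Footing centre |
|---|---|---|---|
| Tall post | (650, 212.5) | (650, 212.5) | (650.1, 211.9) |
| Short post | (648.5, -214) | (648.5, -214.5) | (648.4, -213.2) |

- **Upright and seated:** collar tops read within about 3 mm of the expected heights.
- **Gentle set-down:** the tall post was pressed down with up to about 9 N, the short one with about 5 N.
- **Other things:** glue bottle, little bench, brush jar and hammer were found within 3 px of where they started. I did not re-measure the look-alike posts, but nothing came near them.

**What did not go as planned:**
- While I was raising the short post it slipped out of the light grip and dropped onto the bench, landing upright by luck. I re-gripped it there and placed it normally.
- The gripper touched the short post with about 5 N and later about 10 N during the two grips.
- The last short-post check was by numbers only, because I had used all 12 picture views.

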